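# Latch the cover onto the air cleaner

## Task

Fasten the cover of the air cleaner with its toggle latch: take the raised wire bail by its finger tab, bring its crossbar over the keeper and set it down behind it, then press the lever down past centre until it snaps flat, so that the taut bail has drawn the cover fully home and holds it. Work by feel: never load the lever, by pushing or squeezing, nor press the bail down onto the cover with more than 40 N, and leave the other things on the bench where they are.

Things in the scene. Friction and masses are not known exactly. Their poses are not given: they have to be found in the camera images.
- stand: Low steel stand fixed to the bench, base 260 x 130 mm. A white round canister (air cleaner, 120 mm diameter) lies level in its soft pads, latch on top. Origin on the bench; z up, x along the canister to its cover end, y across. The canister itself is NOT measured: it lies up to 5 mm off in x, 6 mm in z, 1.5 mm in y, 0.03 rad in yaw from the nominal place: feel or look for it.
- latch_spot (a point): Nominal place of A, the lever's pivot (hinge along y), 160 mm above the bench; axes as the stand's. The true A is off as told under stand; all else is relative to the true A, in mm. Lever: steel strip reaching 90 from A, its last 40 are 22 wide and 6 thick. B, the bail's pivot, is on the lever 30 from A. The mechanism moves in the x-z plane.
- keeper_spot (a point): Nominal place, cover home, of the crossbar's axis when hooked: A + (49, 0, 0) mm, true to 1 mm; joint cover adds to x. Keeper: steel tongue 16 wide, 6 thick, just on the -x side of that, leaning 0.25 rad to +x, top 7 mm above A. The crossbar must be 3 mm or more farther out to pass down behind it. Flat landing pad behind it, 4 mm below A, to x = 86 mm.
- lever (a joint): Rad. 0 = level, handle along -x: dead centre. Grows as the handle rises (1.5 = upright, stop): B = A + 30 mm x (-cos, 0, sin). Below 0 = past centre; stop at -0.10, lying flat. Stiff (0.08 N m): stays where left, but follows when the bail is carried, so the crossbar can go anywhere in reach. Hooked, it takes 10 to 16 N, 55 mm or more from A, to press shut, then drops by itself.
- bail (a joint): Rad, the bail relative to the lever. Elevation e = bail - lever; crossbar axis = B + (75 mm + bail_spring) x (cos e, 0, sin e). Bail: wire loop 30 mm wide with a 6 mm round crossbar along y; in its middle a finger tab, 12 mm wide (y), 6 thick, standing 33 mm from the crossbar's axis along (-sin f, 0, cos f), f = e - 0.25: pinch its 12 mm from above. Stays where left.
- bail_spring (a joint): Stretch of the springy bail along its length, m: 0 = slack, about 0.003 when latched taut (10 N per mm).
- cover (a joint): How far the cover stands off from its seat along +x, m; 0 = fully home. It sticks in its O-ring with about 18 N and is drawn home by the latch.
- element: Paper filter ring, 84 mm diameter, 70 mm high, bystander; origin at the centre of its underside.
- wrench: Steel wrench lying on the bench, bystander.
- driver: Black-handled screwdriver lying on the bench, bystander.
- jar: Glass jar with steel cap, 64 mm diameter, 80 mm high, bystander; origin under its centre.
- can: Plain steel can, 72 mm diameter, 100 mm high, bystander; origin under its centre.
- tray: Grey open tray 120 x 90 x 35 mm, bystander; origin under its centre.
- clamp: Steel hose clamp ring about 72 mm across, lying flat, bystander.

How it is judged:
By the outcome, as a careful person would: the job done as asked, in the order asked, and still so for the second after the job is handed in, with the robot touching nothing.
It also fails if it takes over 64 s, if anything falls off the work surface, if the arm or the gripper's body presses on something with over 40 N, if the wrist force passes 120 N, or if a joint passes its speed limit or range.

## Robot

A 6-joint arm with a two-finger parallel gripper is mounted at the origin on the work surface. World frame = base frame: x ahead of the robot, y to its left, z up, the work surface at z = 0. Lengths are in m, angles in rad, forces in N, time in s.
With the tool pointing down it reaches from about 0.275 to 0.825 m from the base axis. Payload 5.2 kg.
Tool frame: the origin (TCP) lies midway between the tips of the shut fingers; the grasp point (between the pads) lies arm.pinch_z behind it (arm.pinch_z is the distance from the TCP to the grasp point, in m); z points along the fingers, y is the direction in which the jaws open and shut (so a half turn about z gives the same grasp; the last joint's range is limited). The gripper opens to 93 mm and grips with 3 to 60 N. Pads are 15 mm wide; open, the fingers measure 128 mm over their backs; the gripper's body (75 mm by 188 mm) begins 65 mm behind the grasp point.
Start: joints at [1.06, 0.259, 1.535, -0, 1.348, -0.203], TCP at [0.167, 0.524, 0.219] pointing down, gripper open.
Joint ranges: [-3.14, 3.14], [-0.91, 2.08], [0.19, 2.58], [-1.22, 4.36], [0.22, 2.71], [-3.12, 3.12]. Speed limits (rad/s): [2.57, 2.57, 3.14, 3.14, 3.14, 3.14].

## Interface

Orientations are given as a unit quaternion [w, x, y, z].
In Python, from cell import arm gives the robot as it stands.
- The arm moves only by the tool carry_out, never from a script. Its arguments are lists of equal length, an entry for each row: "xyz": the shift along the tool's x, y, z in m, a list of three; "yaw": the turn about the tool's z in degrees. In form: {"xyz": [[x, y, z], ...], "yaw": [yaw, ...]}. A call has 1 to 12 rows; each row shifts and turns the commanded pose from where the row before left it, along the tool's axes as they then stand; what a row does not reach is not made up. A row lasts 1/10 s, in which the tool goes at most 50 mm and 8.59 degrees, less where a joint would pass 70% of its speed; a pose out of reach is approached as far as the arm can. A call with a gripper value outside its range is refused whole. "fingers" is the gripper's target within -1 to 1 (fully open at 1, half-way at 0, shut at -1), set as the call begins (left out, the last holds). The fingers move at their own pace and stop on an object; "newtons" is the grip in N (left out, the last holds). Time passes only in rows, so rows that do not move let the fingers close. It gives the time, the measured TCP pose, the force and the opening at its end, in the units of the state.
- arm.state(): the state, without advancing time (a new reading comes with each control period).
- arm.grab_frame(name): name is "side" or "top"; returns a dict with "frame" (480x640x3 uint8, red, green, blue), "z_map" (480x640 float32, m along the optical axis (not along the pixel's ray), 0 where there is no reading), "K" (3x3 intrinsics, pixels), "distortion" ([k1, k2, p1, p2, k3] as OpenCV has them; the pictures are not rectified), "extrinsics" (4x4, takes a point from world to camera coordinates). Camera axes: x right, y up, looking along -z (the intrinsics and any distortion apply to the point x, -y, -z); pixel columns grow to the right and rows downward; lengths in m; the calibration is good to about 2 mm. A picture is of the moment at which its call begins.
- arm.finish_job(): hands the job in, once; it reports no verdict.
The state is a dict: "clock": time; "joints": joint angles; "dq": joint speeds; "tau": joint torques, N m; "position": TCP position; "tcp_rot": TCP orientation; "contact_force": force on the tool from outside, world axes, zero at the start; "ft_torque": the same for the moment, N m; "width": opening from 0.0 (shut) to 1.0 (fully open).
Only numpy, scipy, OpenCV 4.12 (cv2) and the standard library are available. Lean on these libraries where they do the work, as an engineer would, in place of code of your own. Each camera call takes 0.05 s, during which the arm holds its last target.

## Working session

There is one attempt and no reset: what is moved stays moved. The work goes in short steps, Python scripts to look and compute and a tool call to move; the robot and the scene stay as the last step left them, time stands still between calls to the robot, and variables do not carry over. Pictures are saved under pics/ and viewed, and the job is handed in when it is done.

Besides the shell and the picture viewer there is one more tool, called after ">>>" as name([rows], argument=value, ...), one row to a line, values as JSON. carry_out: Moves the arm, as the interface text tells. Its arguments: {"type":"object","properties":{"xyz":{"type":"array","items":{"type":"array","items":{"type":"number"}}},"yaw":{"type":"array","items":{"type":"number"}},"fingers":{"type":"number"},"newtons":{"type":"number"}},"required":["xyz","yaw"]}

```bash
ls; mkdir -p pics
python3 - <<'E'
from cell import arm
import cv2,numpy as np
print(arm.state(), arm.pinch_z)
for n in("side","top"):
    f=arm.grab_frame(n); cv2.imwrite(f"pics/{n}0.png",f["frame"][:,:,::-1]); np.savez(f"{n}0.npz",**f)
    print(n,f["K"],f["distortion"],f["extrinsics"])
E
```

```text
pics
{'clock': 0.0, 'joints': array([ 1.06019584e+00,  2.59355362e-01,  1.53611747e+00, -4.77274572e-05,
        1.34801752e+00, -2.02813078e-01]), 'dq': array([ 1.85398378e-05,  3.61251033e-04, -1.50287845e-03, -6.39696626e-04,
       -8.97892926e-05,  1.15638892e-03]), 'tau': array([-3.47860354e-03, -4.37295163e+01, -2.83998227e+01,  7.15430430e-02,
        4.12439369e-02, -1.17707200e-04]), 'position': array([0.16633612, 0.5236391 , 0.21779728]), 'tcp_rot': array([-3.09524841e-04,  1.53281669e-01,  9.88182083e-01, -8.97246809e-04]), 'contact_force': array([-0.20041214, -0.2974735 ,  0.56050646]), 'ft_torque': array([ 0.046349  , -0.0034396 ,  0.01323218]), 'width': 1.0027580914658316} 0.0188
side [[534.20145493   0.         322.19995416]
 [  0.         534.20145493 236.21420289]
 [  0.           0.           1.        ]] [-0.02834863  0.          0.          0.          0.        ] [[-0.92342101 -0.38354806 -0.0135842   0.49840233]
 [ 0.27337454 -0.68218803  0.67814884 -0.26235333]
 [-0.26936965  0.62250331  0.73479903 -0.98321728]
 [ 0.          0.          0.          1.        ]]
top [[492.05035807   0.         311.79119695]
 [  0.         492.05035807 239.3590061 ]
 [  0.           0.           1.        ]] [0.0371426 0.        0.        0.        0.       ] [[ 1.01508782e-02 -9.99946523e-01  1.97772821e-03 -5.45243605e-02]
 [ 9.96291065e-01  1.02827375e-02  8.54305490e-02 -5.50020047e-01]
 [-8.54463169e-02  1.10319785e-03  9.96342165e-01 -1.21360921e+00]
 [ 0.00000000e+00  0.00000000e+00  0.00000000e+00  1.00000000e+00]]
```

View pics/side0.png

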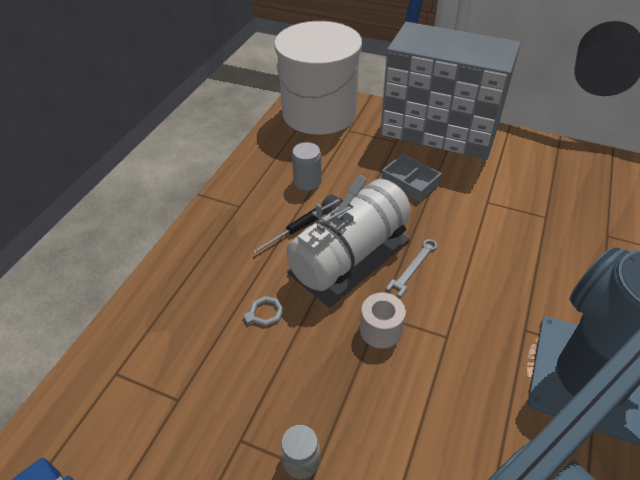

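View pics/top0.png

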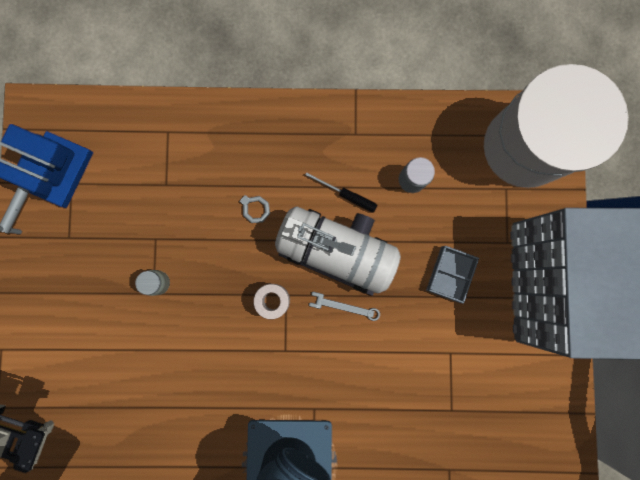

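Run:
```python
import cv2
a=cv2.imread('pics/side0.png')[160:310,270:430]; cv2.imwrite('pics/s0z.png',cv2.resize(a,None,fx=5,fy=5,interpolation=cv2.INTER_CUBIC)[:600,:800])
a=cv2.imread('pics/top0.png')[190:310,260:420]; cv2.imwrite('pics/t0z.png',cv2.resize(a,None,fx=5,fy=5,interpolation=cv2.INTER_CUBIC))
```

```text
(no output)
```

View pics/s0z.png

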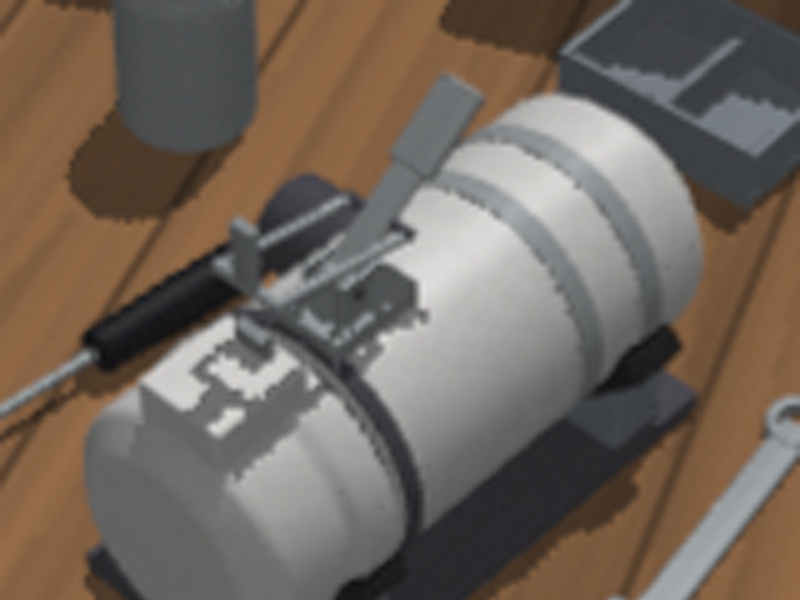

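View pics/t0z.png

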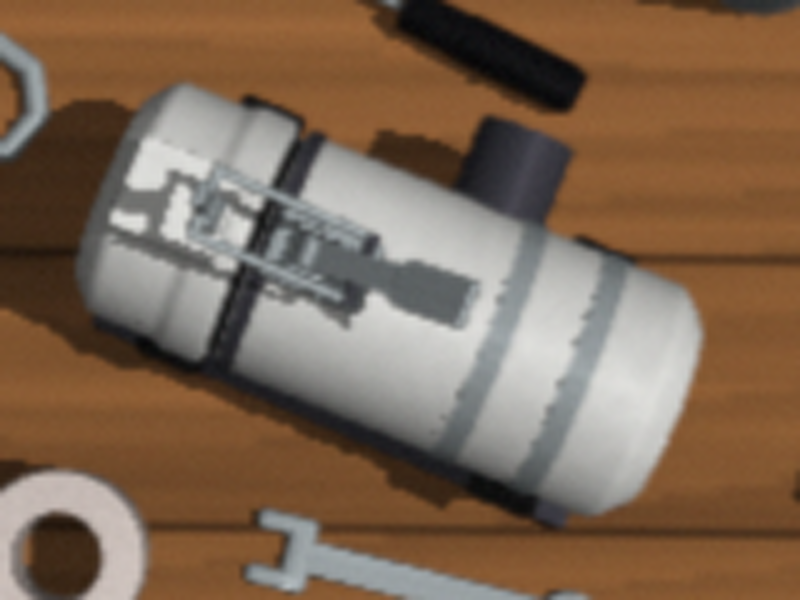

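```bash
cat > h.py <<'E'
import numpy as np,cv2
F=np.diag([1,-1,-1.])
def load(n): return dict(np.load(n+'.npz'))
def rt(f): E=f["extrinsics"]; return F@E[:3,:3],F@E[:3,3]
def cloud(f):
    R,t=rt(f); h,w=f["z_map"].shape
    u,v=np.meshgrid(np.arange(w),np.arange(h))
    p=cv2.undistortPoints(np.stack([u,v],-1).reshape(-1,1,2).astype(float),f["K"],f["distortion"]).reshape(h,w,2)
    P=np.concatenate([p,np.ones((h,w,1))],-1)*f["z_map"][...,None]
    return (P-t)@R
def proj(f,X):
    R,t=rt(f); return cv2.projectPoints(np.asarray(X,float).reshape(-1,1,3),cv2.Rodrigues(R)[0],t,f["K"],f["distortion"])[0].reshape(-1,2)
def ray(f,uv):
    R,t=rt(f); p=cv2.undistortPoints(np.array(uv,float).reshape(1,1,2),f["K"],f["distortion"]).reshape(2)
    d=R.T@np.r_[p,1]; return -R.T@t,d
E
python3 - <<'E'
from h import *
from scipy.optimize import least_squares
for n in('side0','top0'):
    f=load(n); C=cloud(f)
    print(n,'bench z',np.median(C[320:350,340:400].reshape(-1,3)[:,2]) if n=='top0' else C[400,400])
    img=f["frame"].astype(int)
    P=C.reshape(-1,3); c=img.reshape(-1,3)
    s=(c.min(1)>120)&(np.ptp(c,axis=1)<25)&(P[:,2]>.06)&(P[:,2]<.18)&(P[:,0]>.35)&(P[:,0]<.62)&(abs(P[:,1])<.25)
    Q=P[s]; print(s.sum(),Q.min(0),Q.max(0))
    def res(q,Q=Q):
        a=np.array([np.cos(q[0]),np.sin(q[0]),0]); b=np.array([-a[1],a[0],0])
        return np.hypot(Q@b-q[1],Q[:,2]-q[2])-q[3]
    # initial: axis dir about (0.35,0.93)
    m=Q.mean(0); th=1.2
    r=least_squares(res,[th,np.array([-np.sin(th),np.cos(th),0])@m,.1,.06],loss='soft_l1',f_scale=.002)
    print(r.x, np.median(abs(r.fun)))
    th=r.x[0];a=np.array([np.cos(th),np.sin(th),0]);b=np.array([-a[1],a[0],0]); print('axial range',np.percentile(Q@a,[0,1,99,100]))
E
```

```text
side0 bench z [ 0.31550842  0.17366478 -0.00168809]
4560 [ 0.35341846 -0.24212638  0.06313251] [0.60793841 0.08815923 0.17969626]
[ 1.23619871e+00 -3.23226304e+03 -7.82548949e+03  8.46667540e+03] 0.004847196318223723
axial range [-0.07122751 -0.06028869  0.20900337  0.2154322 ]
top0 bench z 0.0005299911329204754
4862 [ 0.35711293 -0.24986088  0.0621626 ] [0.6198881  0.08822362 0.17940558]
[ 1.26263207 -0.52346917 -0.1008333   0.23418215] 0.006016901118838652
axial range [-0.08824546 -0.08236191  0.1989046   0.20698788]
```

Run:
```python
from h import *
from scipy.optimize import least_squares
for n,(r0,r1,c0,c1) in(('side0',(175,300,285,412)),('top0',(200,300,272,402))):
    f=load(n); C=cloud(f)[r0:r1,c0:c1]
    img=f["frame"][r0:r1,c0:c1].astype(int)
    P=C.reshape(-1,3); c=img.reshape(-1,3)
    s=(c.min(1)>150)&(np.ptp(c,axis=1)<30)&(P[:,2]>.06)&(P[:,2]<.18)
    Q=P[s]; 
    def frame(th):
        a=np.array([np.cos(th),np.sin(th),0]); return a,np.array([-a[1],a[0],0])
    th=1.2
    for k in range(6):
        def res(q):
            a,b=frame(q[0]); return np.hypot(Q@b-q[1],Q[:,2]-q[2])-.06
        a,b=frame(th)
        r=least_squares(res,[th,np.median(Q@b),.095] if k==0 else r.x,loss='soft_l1',f_scale=.001)
        th=r.x[0]; Q=Q[abs(r.fun)<[.02,.01,.006,.004,.003,.003][k]]
    a,b=frame(th)
    print(n,len(Q),r.x,np.median(abs(r.fun)),'axial',np.percentile(Q@a,[0,1,99,100]))
```

```text
side0 2026 [ 1.19243797 -0.52325426  0.07856573] 0.0009311591021069834 axial [-0.04140789 -0.03769678  0.21630069  0.21978887]
top0 2417 [ 1.18776733 -0.5248179   0.07934722] 0.0010761107130938044 axial [-0.03887581 -0.03426618  0.21890048  0.22389832]
```

```bash
cat > lp.py <<'E'
from h import *
th=1.190; a=np.array([np.cos(th),np.sin(th),0]); b=np.array([-a[1],a[0],0])
LAT=-.524
def pts(n,roi):
    f=load(n);r0,r1,c0,c1=roi;C=cloud(f)[r0:r1,c0:c1]
    P=C.reshape(-1,3); L=np.stack([P@a,P@b-LAT,P[:,2]],-1)
    u,v=np.meshgrid(np.arange(c0,c1),np.arange(r0,r1)); 
    return f,P,L,np.stack([u,v],-1).reshape(-1,2),f["frame"][r0:r1,c0:c1].reshape(-1,3)
ROI={'side0':(150,310,280,420),'top0':(190,310,260,420)}
E
python3 - <<'E'
from lp import *
im=np.full((600,800,3),255,np.uint8)
for n,col in(('side0',(0,0,255)),('top0',(255,0,0))):
    f,P,L,uv,c=pts(n,ROI[n])
    s=(abs(L[:,1])<.025)&(L[:,2]>.13)&(L[:,0]>-.05)&(L[:,0]<.23)
    for x,y,z in L[s]:
        # side view s -> px (3px/mm), z
        cv2.circle(im,(int((x+.03)*3000),int(590-(z-.1)*3000)),2,col,-1)
for k in range(0,260,20): cv2.putText(im,str(k),(int((k+30)*3),598),0,.4,(0,0,0))
for z in range(100,300,20): cv2.putText(im,str(z),(0,590-(z-100)*3),0,.4,(0,0,0))
cv2.imwrite('pics/prof.png',im)
E
```

```text
(no output)
```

View pics/prof.png

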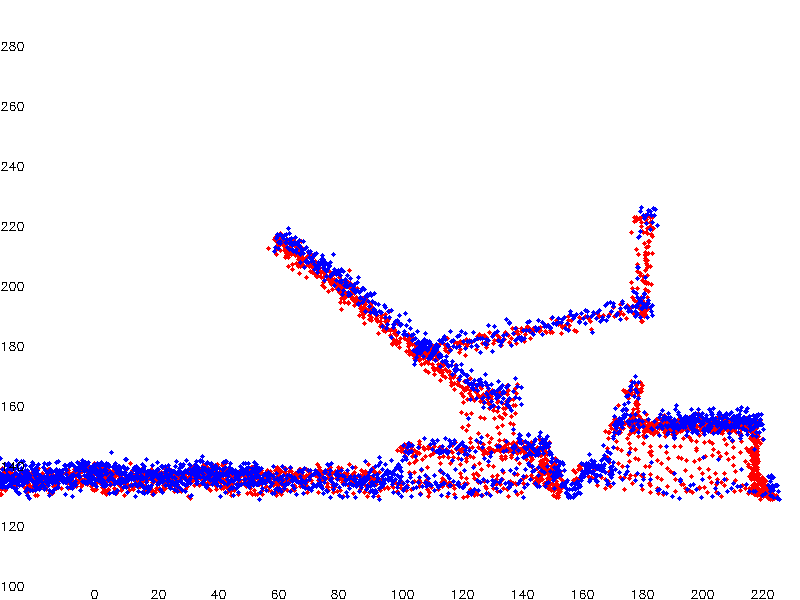

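```bash
cat >> lp.py <<'E'
from scipy.optimize import least_squares
def sdbox(p,c,d,lo,hi,hw):  # box along d from lo..hi, halfwidth hw
    n=np.array([-d[1],d[0]]); q=p-c; x=q@d; y=q@n
    dx=abs(x-(lo+hi)/2)-(hi-lo)/2; dy=abs(y)-hw
    return np.hypot(np.maximum(dx,0),np.maximum(dy,0))+np.minimum(np.maximum(dx,dy),0)
def parts(q,p):
    As,Az,l,bl,cov=q; A=np.array([As,Az]); dl=np.array([-np.cos(l),np.sin(l)]); B=A+.03*dl
    e=bl-l; de=np.array([np.cos(e),np.sin(e)]); X=B+.075*de; f=e-.25; df=np.array([-np.sin(f),np.cos(f)])
    dk=np.array([np.sin(.25),np.cos(.25)])
    K=A+[.049+cov-.0062,0]
    return np.stack([sdbox(p,A,dl,0,.05,.002),sdbox(p,A,dl,.05,.09,.003),sdbox(p,B,de,0,.075,.002),
      np.hypot(*(p-X).T)-.003, sdbox(p,X,df,0,.033,.003), sdbox(p,K,dk,-.004,.0069,.003),
      sdbox(p,A+[cov,-.009],np.array([1.,0]),.043,.086,.005)],-1),X,B,df
def fit(n,roi,q0):
    f,P,L,uv,c=pts(n,roi)
    sl=L[:,[0,2]]
    s=(abs(L[:,1])<.02)&(L[:,0]>.04)&(L[:,0]<.235)&(L[:,2]>.152)&~((L[:,2]<.171)&(L[:,0]<.16))
    p=sl[s]
    def res(q): return np.abs(parts(q,p)[0]).min(1)
    r=least_squares(res,q0,loss='soft_l1',f_scale=.0015,x_scale=[.01,.01,.1,.1,.01])
    d,X,B,df=parts(r.x,p)
    k=abs(d).argmin(1); 
    print(n,np.round(r.x,4),'X',X,'B',B,'res',np.median(r.fun),'counts',np.bincount(k,minlength=7))
    Ls=L[s]
    for j in range(7):
        m=(k==j)&(r.fun<.004)
        if m.sum()>3: print('  part',j,'lat mid',(np.percentile(Ls[m,1],3)+np.percentile(Ls[m,1],97))/2,'rng',np.percentile(Ls[m,1],[3,97]), 'slope',np.polyfit(Ls[m,0],Ls[m,1],1)[0] if j in(0,1,2) else '')
    return r
E
python3 - <<'E'
from lp import *
for n in ROI:
  fit(n,ROI[n],[.131,.16,.68,.86,.004])
E
```

```text
side0 [0.1321 0.1589 0.6704 0.8651 0.0036] X [0.18215046 0.19203578] B [0.10856713 0.17752739] res 0.0008288225131467821 counts [102 218 165  30  88  69 330]
  part 0 lat mid 0.0009970259175123286 rng [-0.00696362  0.00895767] slope -0.002649236866298884
  part 1 lat mid 0.001612859938728401 rng [-0.00890834  0.01213406] slope -0.0065368717716414535
  part 2 lat mid 0.0021721878252918556 rng [-0.01466905  0.01901342] slope 0.1184607572211086
  part 3 lat mid 0.002451869821484311 rng [-0.01280084  0.01770458] slope 
  part 4 lat mid 0.002122431057130434 rng [-0.01217086  0.01641572] slope 
  part 5 lat mid -0.0001735353090672534 rng [-0.01882926  0.01848219] slope 
  part 6 lat mid 0.0003945016129464126 rng [-0.01799685  0.01878585] slope 
top0 [0.1344 0.1602 0.6733 0.8784 0.0029] X [0.18434852 0.19420228] B [0.11092063 0.17892664] res 0.0010209514148507527 counts [ 88 174 166  17  34  48 268]
  part 0 lat mid -0.0017974852407446505 rng [-0.01382084  0.01022587] slope 0.0023319635251099233
  part 1 lat mid -0.0008025078907483137 rng [-0.01126239  0.00965737] slope 0.01569438040557067
  part 2 lat mid -0.0007576807968551584 rng [-0.01769757  0.01618221] slope 0.011182370602060005
  part 3 lat mid -0.0014979336560800019 rng [-0.01783477  0.0148389 ] slope 
  part 4 lat mid 0.0015087798521768205 rng [-0.01158844  0.014606  ] slope 
  part 5 lat mid 0.0018150496717643395 rng [-0.01507302  0.01870312] slope 
  part 6 lat mid 5.106317393202206e-05 rng [-0.01884741  0.01894954] slope
```

>>> carry_out([
  [0, 0, -0.005],
  [0, 0, -0.005],
  [0, 0, -0.005],
  [0, 0, -0.005],
  [0, 0, -0.005],
  [0, 0, -0.005],
  [0, 0, -0.005],
  [0, 0, -0.005],
  [0, 0, -0.005],
  [0, 0, -0.005],
  [0, 0, -0.005],
  [0, 0, -0.005],
], yaw=[7.8, 7.8, 7.8, 7.8, 7.8, 7.8, 7.8, 7.8, 7.8, 7.8, 7.8, 7.8])

```text
clock: 1.3
position: [0.1665, 0.5239, 0.2783]
tcp_rot: [0.0, 0.827, 0.562, -0.001]
contact_force: [0.3, 0.4, 0.0]
width: 0.997
```

```bash
cat > st.py <<'E'
from lp import *
from cell import arm
from scipy.spatial.transform import Rotation as Ro
def show():
    s=arm.state(); q=s["tcp_rot"]; R=Ro.from_quat(np.r_[q[1:],q[0]]).as_matrix(); p=s["position"]
    F=s["contact_force"]
    print('t',round(s["clock"],2),'p',np.round(p,4),'s,lat,z',np.round([p@a,p@b-LAT,p[2]],4),'toolx ang',round(np.arctan2(R[1,0],R[0,0]),4),'tilt',np.round(R[:2,2],4),'F s,lat,z',np.round([F@a,F@b,F[2]],2),'w',round(s["width"],3),'T',np.round(s["ft_torque"],2))
    return s,R
def togo(sl,lat,z):
    s,R=show(); P=a*sl+b*(lat+LAT)+np.array([0,0,z]); d=R.T@(P-s["position"]); print('tool shift mm',np.round(d*1e3,1))
E
python3 -c "
from st import *
togo(.1845,.0005,.27)"
```

```text
t 1.3 p [0.1665 0.5239 0.2783] s,lat,z [0.5483 0.5642 0.2783] toolx ang 1.1946 tilt [-0.0006 -0.001 ] F s,lat,z [ 0.46 -0.11  0.01] w 0.997 T [-0.08  0.13 -0.03]
tool shift mm [-366.3  562.     8.6]
```

>>> carry_out([
  [-0.026, 0.04, 0],
  [-0.026, 0.04, 0],
  [-0.026, 0.04, 0],
  [-0.026, 0.04, 0],
  [-0.026, 0.04, 0],
  [-0.026, 0.04, 0],
  [-0.026, 0.04, 0],
  [-0.026, 0.04, 0],
  [-0.026, 0.04, 0],
  [-0.026, 0.04, 0],
  [-0.026, 0.04, 0],
  [-0.026, 0.04, 0],
], yaw=[0.3, 0, 0, 0, 0, 0, 0, 0, 0, 0, 0, 0])

```text
clock: 2.5
position: [0.4994, 0.0561, 0.2784]
tcp_rot: [-0.0, 0.827, 0.562, -0.0]
contact_force: [1.1, 1.2, 0.5]
width: 0.999
```

```bash
python3 -c "
from st import *
togo(.1845,.0005,.27)"
```

```text
t 2.5 p [0.4994 0.0561 0.2784] s,lat,z [0.2376 0.0812 0.2784] toolx ang 1.1946 tilt [-0.0004  0.0003] F s,lat,z [ 1.53 -0.56  0.47] w 0.999 T [-0.07  0.1   0.05]
tool shift mm [-53.5  80.5   8.4]
```

>>> carry_out([
  [-0.026, 0.04, 0],
  [-0.027, 0.04, 0],
  [0, 0, 0],
  [0, 0, 0],
], yaw=[0.3, 0, 0, 0], fingers=-0.3, newtons=6)

```text
clock: 2.9
position: [0.5533, -0.0217, 0.2775]
tcp_rot: [-0.001, 0.829, 0.559, -0.001]
contact_force: [-0.0, 1.7, -0.1]
width: 0.705
```

Run:
```python
from st import *
for n in("side","top"):
    f=arm.grab_frame(n); np.savez(f"{n}1.npz",**f)
    r=(120,270,290,450) if n=='side' else (150,300,220,380)
    cv2.imwrite(f'pics/{n}1z.png',cv2.resize(f["frame"][r[0]:r[1],r[2]:r[3],::-1],None,fx=4,fy=4,interpolation=cv2.INTER_CUBIC))
    s=arm.state(); print(n, proj(f,[s["position"]]))
togo(.1845,.0005,.27)
```

```text
side [[317.63468162 184.33166191]]
top [[297.60506635 227.22246173]]
t 3.0 p [ 0.5528 -0.02    0.2783] s,lat,z [0.1869 0.0034 0.2783] toolx ang 1.1902 tilt [-0.0011  0.0007] F s,lat,z [ 0.3   0.01 -0.84] w 0.62 T [-0.05  0.11 -0.02]
tool shift mm [-2.4  2.9  8.3]
```

View pics/side1z.png

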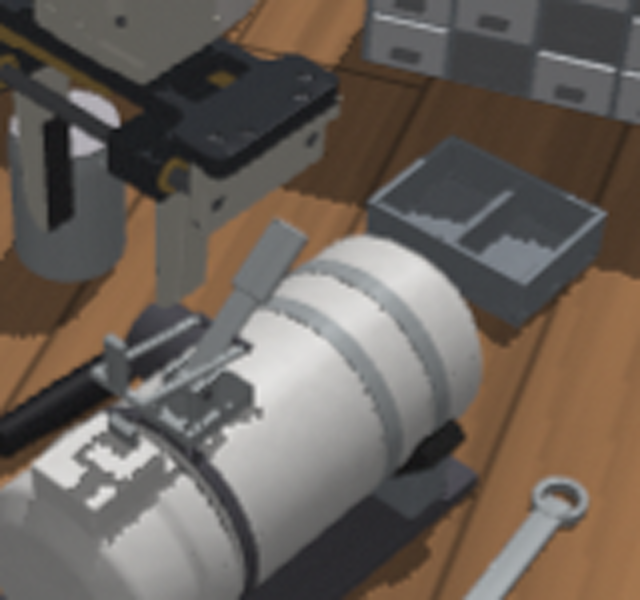

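View pics/top1z.png

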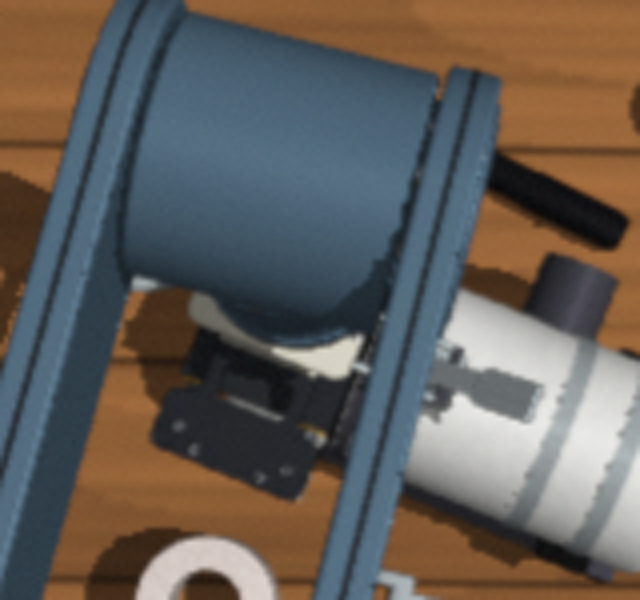

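>>> carry_out([
  [-0.0024, 0.003, 0.02],
  [0, 0, 0.02],
  [0, 0, 0.015],
  [0, 0, 0.01],
  [0, 0, 0.005],
  [0, 0, 0.005],
  [0, 0, 0],
  [0, 0, 0],
], yaw=[0, 0, 0, 0, 0, 0, 0, 0])

```text
clock: 3.8
position: [0.5557, -0.0242, 0.2042]
tcp_rot: [0.0, 0.828, 0.56, 0.0]
contact_force: [0.7, -0.0, 0.1]
width: 0.346
```

```bash
cat > snap.py <<'E'
import sys
from st import *
n,k=sys.argv[1],sys.argv[2]
f=arm.grab_frame(n); np.savez(f"{n}{k}.npz",**f)
r=(160,280,280,440) if n=='side' else (170,290,230,390)
cv2.imwrite(f'pics/{n}{k}z.png',cv2.resize(f["frame"][r[0]:r[1],r[2]:r[3],::-1],None,fx=5,fy=5,interpolation=cv2.INTER_CUBIC))
show()
E
python3 snap.py side 2
```

```text
t 3.85 p [ 0.5558 -0.0243  0.2043] s,lat,z [ 0.184  -0.001   0.2043] toolx ang 1.1897 tilt [ 0.0011 -0.0003] F s,lat,z [ 0.02 -0.5  -0.49] w 0.352 T [-0.06  0.14  0.07]
```

View pics/side2z.png

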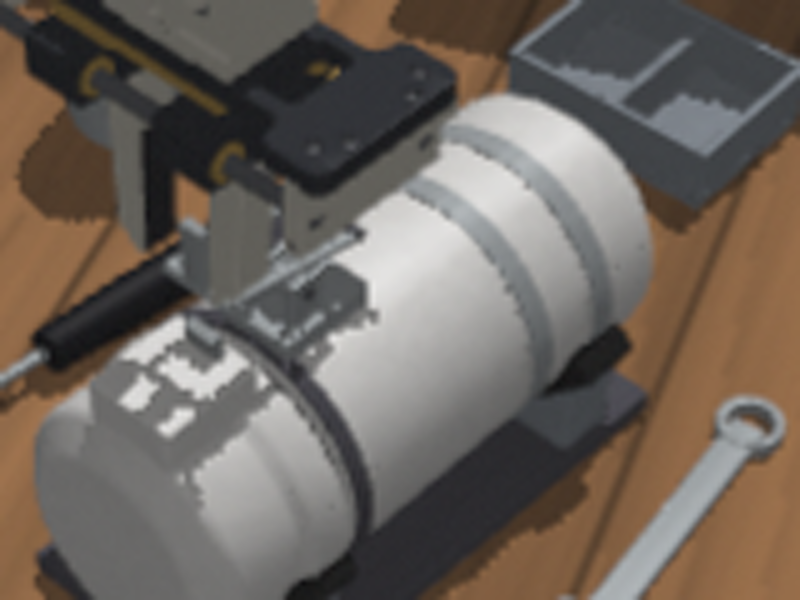

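```bash
cat > prof.py <<'E'
import sys
from lp import *
n=sys.argv[1]
f,P,L,uv,c=pts(n,(130,310,270,440))
im=np.full((600,800,3),255,np.uint8)
s=(abs(L[:,1])<.05)&(L[:,2]>.15)&(L[:,0]>.03)&(L[:,0]<.25)
for (x,y,z) in L[s]:
    h=np.uint8([[[int(np.clip((y+.05)/.1,0,1)*150),255,200]]]); col=cv2.cvtColor(h,cv2.COLOR_HSV2BGR)[0,0].tolist()
    cv2.circle(im,(int((x-.03)*3600),int(560-(z-.15)*3600)),2,col,-1)
for k in range(40,250,20): cv2.putText(im,str(k),(int((k-30)*3.6),598),0,.4,(0,0,0))
for z in range(150,300,10): cv2.putText(im,str(z),(0,int(560-(z-150)*3.6)),0,.4,(0,0,0))
for i,y in enumerate(range(-50,51,20)):
    h=np.uint8([[[int((y+50)/100*150),255,200]]]); cv2.putText(im,str(y),(100+60*i,20),0,.6,cv2.cvtColor(h,cv2.COLOR_HSV2BGR)[0,0].tolist(),2)
cv2.imwrite(sys.argv[2],im)
E
python3 prof.py side2 pics/prof2.png
```

```text
(no output)
```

View pics/prof2.png

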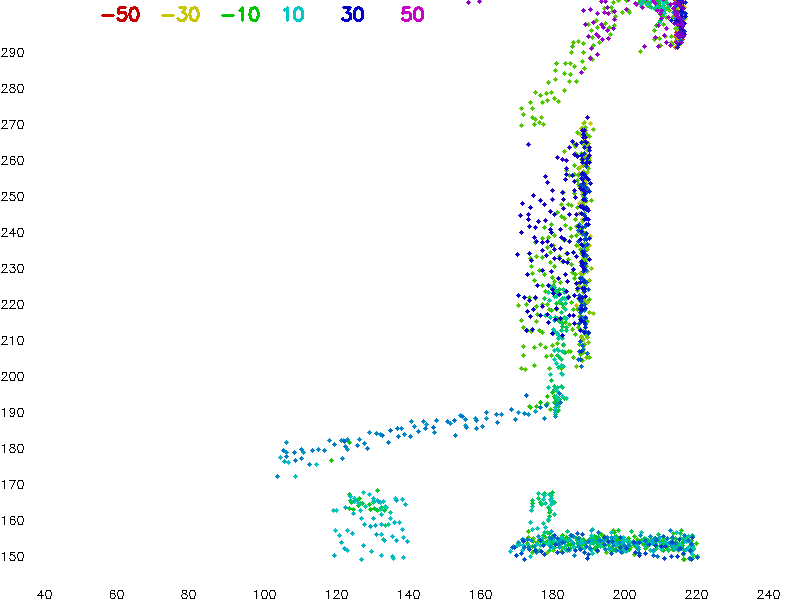

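Run:
```python
from lp import *
f,P,L,uv,c=pts('side2',(130,310,270,440))
m=(L[:,0]>.185)&(L[:,0]<.193)&(L[:,2]>.21)&(L[:,2]<.265)&(abs(L[:,1])<.06)
h=np.histogram(L[m,1],bins=np.arange(-.05,.055,.0025)); print([(round(x*1e3,1),n) for x,n in zip(h[1],h[0]) if n])
m=(L[:,0]>.179)&(L[:,0]<.1875)&(L[:,2]>.197)&(L[:,2]<.224)&(abs(L[:,1])<.03)
h=np.histogram(L[m,1],bins=np.arange(-.03,.035,.002)); print([(round(x*1e3,1),n) for x,n in zip(h[1],h[0]) if n])
```

```text
[(np.float64(-35.0), np.int64(1)), (np.float64(-32.5), np.int64(12)), (np.float64(-30.0), np.int64(16)), (np.float64(-27.5), np.int64(12)), (np.float64(-25.0), np.int64(17)), (np.float64(-22.5), np.int64(14)), (np.float64(-20.0), np.int64(22)), (np.float64(-17.5), np.int64(57)), (np.float64(-15.0), np.int64(3)), (np.float64(-5.0), np.int64(4)), (np.float64(-2.5), np.int64(5)), (np.float64(0.0), np.int64(5)), (np.float64(2.5), np.int64(4)), (np.float64(5.0), np.int64(6)), (np.float64(7.5), np.int64(1)), (np.float64(15.0), np.int64(2)), (np.float64(17.5), np.int64(16)), (np.float64(20.0), np.int64(19)), (np.float64(22.5), np.int64(15)), (np.float64(25.0), np.int64(17)), (np.float64(27.5), np.int64(18)), (np.float64(30.0), np.int64(40)), (np.float64(32.5), np.int64(26)), (np.float64(35.0), np.int64(1))]
[(np.float64(-20.0), np.int64(1)), (np.float64(-18.0), np.int64(14)), (np.float64(-16.0), np.int64(9)), (np.float64(-14.0), np.int64(1)), (np.float64(-6.0), np.int64(4)), (np.float64(-4.0), np.int64(5)), (np.float64(-2.0), np.int64(9)), (np.float64(0.0), np.int64(7)), (np.float64(2.0), np.int64(10)), (np.float64(4.0), np.int64(10)), (np.float64(6.0), np.int64(14)), (np.float64(8.0), np.int64(1)), (np.float64(28.0), np.int64(2))]
```

>>> carry_out([
  [0, -0.0008, 0.003],
  [0, 0, 0],
  [0, 0, 0],
  [0, 0, 0],
  [0, 0, 0],
  [0, 0, 0],
], yaw=[0, 0, 0, 0, 0, 0], fingers=-1, newtons=6)

```text
clock: 4.45
position: [0.5547, -0.024, 0.2007]
tcp_rot: [0.0, 0.828, 0.56, 0.0]
contact_force: [0.9, 0.2, 0.3]
width: 0.126
```

```bash
python3 -c "
from st import *
show()"
```

```text
t 4.45 p [ 0.5547 -0.024   0.2007] s,lat,z [1.839e-01 1.000e-04 2.007e-01] toolx ang 1.1897 tilt [ 0.0001 -0.0001] F s,lat,z [ 0.57 -0.75  0.33] w 0.126 T [-0.07  0.05 -0.01]
```

```bash
cat > kin.py <<'E'
import numpy as np
def ik(x,z):
    d=np.hypot(x,z); ph=np.arctan2(z,x)
    # angle at A between X dir and B dir
    c=(900+d*d-5625)/(60*d); t=np.arccos(c); ang=ph+t
    B=30*np.array([np.cos(ang),np.sin(ang)]); l=np.pi-ang; e=np.arctan2(z-B[1],x-B[0]); return l,e,B
def G(x,z,g=27):
    l,e,B=ik(x,z); f=e-.25; return np.array([x-g*np.sin(f),z+g*np.cos(f)]),l,e
if __name__=='__main__':
    for X in [(50,33),(56,32),(62,30),(62,24),(62,18),(62,12),(62,6),(62,2),(62,-1),(58,-1),(55,-1),(52,0),(49,0)]:
        g,l,e=G(*X); print(X,'G',np.round(g,1),'lever',round(l,3),'e',round(e,3),'f',round(e-.25,3))
E
python3 kin.py
```

```text
(50, 33) G [51.5 60. ] lever 0.666 e 0.194 f -0.056
(56, 32) G [59.7 58.7] lever 0.905 e 0.112 f -0.138
(62, 30) G [67.7 56.4] lever 1.125 e 0.039 f -0.211
(62, 24) G [69.7 49.9] lever 1.125 e -0.041 f -0.291
(62, 18) G [71.9 43.1] lever 1.144 e -0.124 f -0.374
(62, 12) G [74.  36.2] lever 1.184 e -0.212 f -0.462
(62, 6) G [76.2 29. ] lever 1.246 e -0.304 f -0.554
(62, 2) G [77.6 24. ] lever 1.301 e -0.367 f -0.617
(62, -1) G [78.7 20.2] lever 1.348 e -0.415 f -0.665
(58, -1) G [74.2 20.6] lever 1.187 e -0.394 f -0.644
(55, -1) G [70.6 21. ] lever 1.048 e -0.368 f -0.618
(52, 0) G [66.3 22.9] lever 0.866 e -0.31 f -0.56
(49, 0) G [61.9 23.7] lever 0.659 e -0.248 f -0.498
```

>>> carry_out([
  [0, 0, 0],
  [0.0027, 0, 0.0004],
  [0.0027, 0, 0.0005],
  [0.0027, 0, 0.0006],
  [0.0027, 0, 0.0006],
  [0.0027, 0, 0.0007],
  [0.0027, 0, 0.0008],
  [0, 0, 0],
  [0, 0, 0],
], yaw=[0, 0, 0, 0, 0, 0, 0, 0, 0], newtons=10)

```text
clock: 5.35
position: [0.5604, -0.0095, 0.1968]
tcp_rot: [0.0, 0.828, 0.56, -0.001]
contact_force: [-1.4, -4.4, -2.2]
width: 0.13
```

```bash
python3 snap.py side 3; python3 prof.py side3 pics/prof3.png
```

```text
t 5.4 p [ 0.5605 -0.0094  0.1969] s,lat,z [0.1996 0.0002 0.1969] toolx ang 1.1896 tilt [-0.0006 -0.0007] F s,lat,z [-4.53 -0.66 -1.51] w 0.126 T [-0.98  0.28 -0.03]
```

View pics/side3z.png

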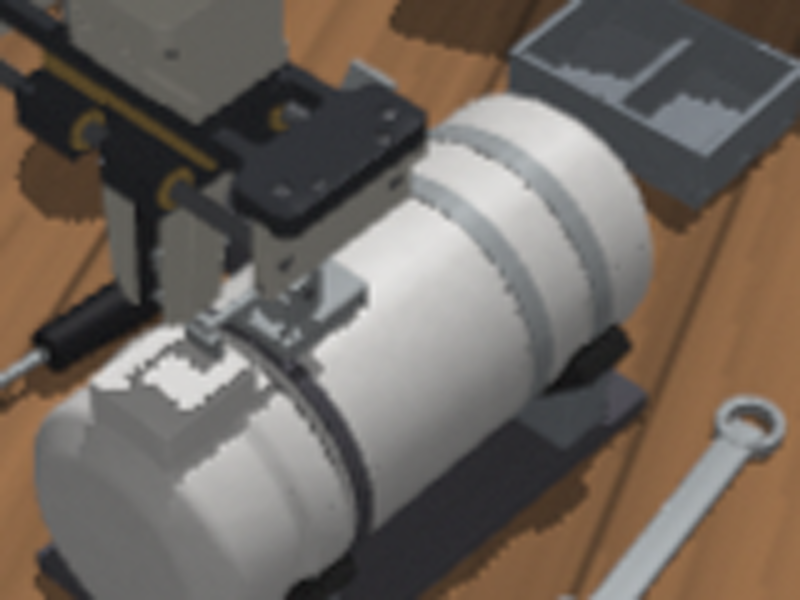

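View pics/prof3.png

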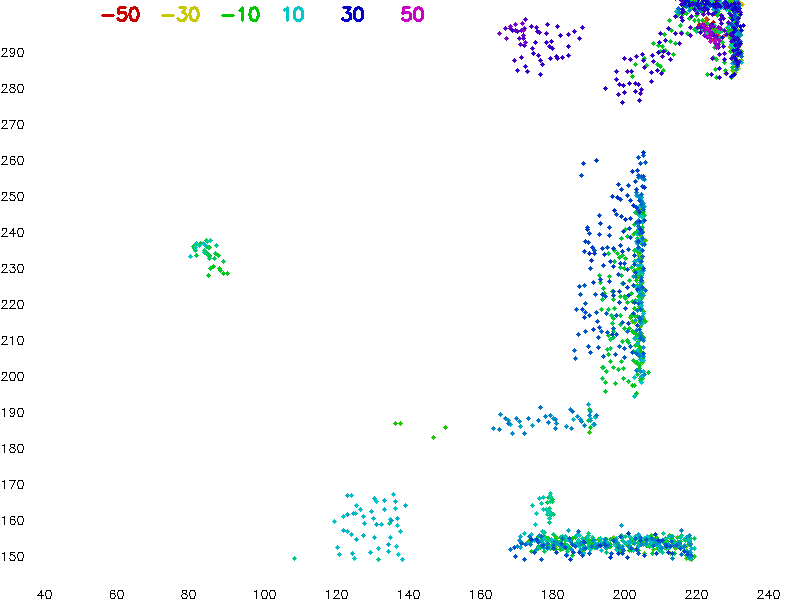

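>>> carry_out([
  [0.0011, 0, 0.0034],
  [0.0011, 0, 0.0034],
  [0.0011, 0, 0.0034],
  [0.0011, 0, 0.0034],
  [0.0011, 0, 0.0034],
  [0.0011, 0, 0.0034],
  [0.0011, 0, 0.0034],
  [0, 0, 0],
  [0, 0, 0],
], yaw=[0, 0, 0, 0, 0, 0, 0, 0, 0])

```text
clock: 6.3
position: [0.5636, -0.0016, 0.1731]
tcp_rot: [-0.0, 0.828, 0.56, 0.0]
contact_force: [-0.6, -2.3, -0.8]
width: 0.123
```

```bash
python3 snap.py side 4; python3 prof.py side4 pics/prof4.png
```

```text
t 6.35 p [ 0.5636 -0.0016  0.1732] s,lat,z [2.080e-01 2.000e-04 1.732e-01] toolx ang 1.1897 tilt [0.     0.0004] F s,lat,z [-1.83 -0.46 -0.68] w 0.127 T [-0.49  0.14  0.04]
```

View pics/side4z.png

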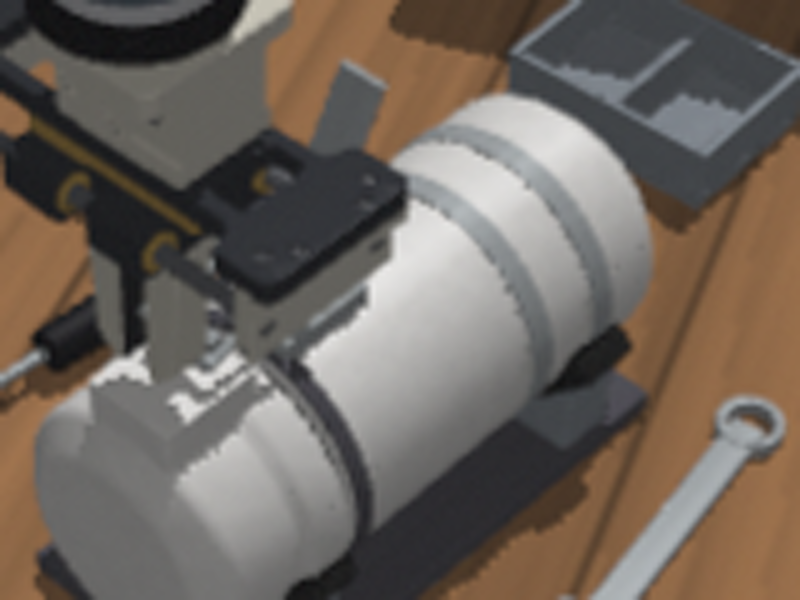

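View pics/prof4.png

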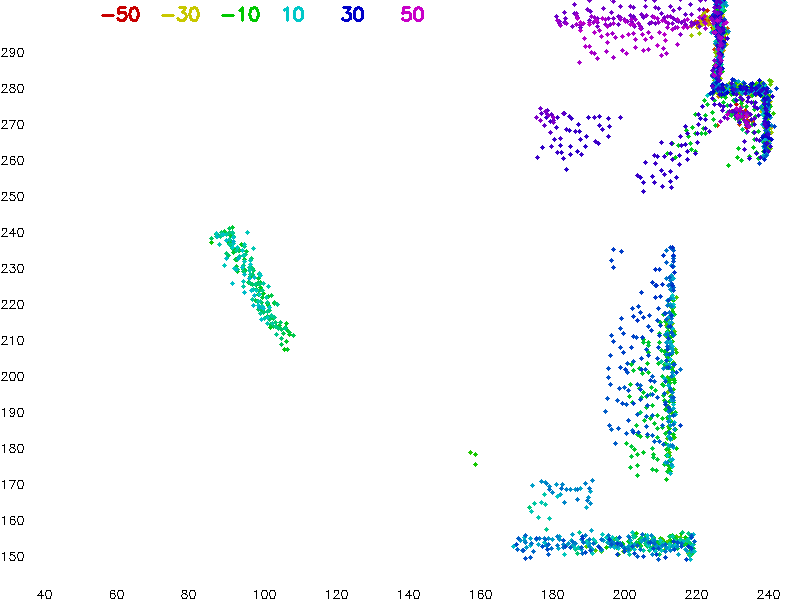

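>>> carry_out([
  [0.0004, 0, 0.0015],
  [0.0004, 0, 0.0015],
  [0.0004, 0, 0.0015],
  [0.0004, 0, 0.0015],
  [0.0004, 0, 0.0012],
  [0.0004, 0, 0.0012],
  [0, 0, 0],
  [0, 0, 0],
], yaw=[0, 0, 0, 0, 0, 0, 0, 0])

```text
clock: 7.15
position: [0.5645, 0.0005, 0.1649]
tcp_rot: [-0.0, 0.828, 0.56, 0.0]
contact_force: [-0.8, -2.9, 0.6]
width: 0.127
```

```bash
python3 -c "
from st import *
show()"
```

```text
t 7.15 p [5.645e-01 5.000e-04 1.649e-01] s,lat,z [2.103e-01 1.000e-04 1.649e-01] toolx ang 1.1898 tilt [0.     0.0001] F s,lat,z [-3.04 -0.32  0.58] w 0.127 T [-0.56  0.15 -0.01]
```

Now step down 1 mm at a time, feeling for the pad.

>>> carry_out([
  [0.0003, 0, 0.001],
  [0.0, 0, 0.0005],
  [0, 0, 0],
  [0, 0, 0],
], yaw=[0, 0, 0, 0])

```text
clock: 7.55
position: [0.5646, 0.0008, 0.1634]
tcp_rot: [-0.0, 0.828, 0.56, 0.0]
contact_force: [-0.8, -2.4, 0.8]
width: 0.123
```

>>> carry_out([
  [0.0, 0, 0.001],
  [0, 0, 0],
  [0, 0, 0],
], yaw=[0, 0, 0])

```text
clock: 7.85
position: [0.5646, 0.0007, 0.1623]
tcp_rot: [-0.0, 0.828, 0.56, -0.0]
contact_force: [-1.2, -2.6, 1.2]
width: 0.127
```

```bash
python3 snap.py side 5; python3 prof.py side5 pics/prof5.png
```

```text
t 7.9 p [0.5646 0.0007 0.1624] s,lat,z [2.105e-01 1.000e-04 1.624e-01] toolx ang 1.1897 tilt [0.0001 0.    ] F s,lat,z [-2.97 -1.    1.74] w 0.127 T [-0.53  0.14  0.08]
```

View pics/prof5.png

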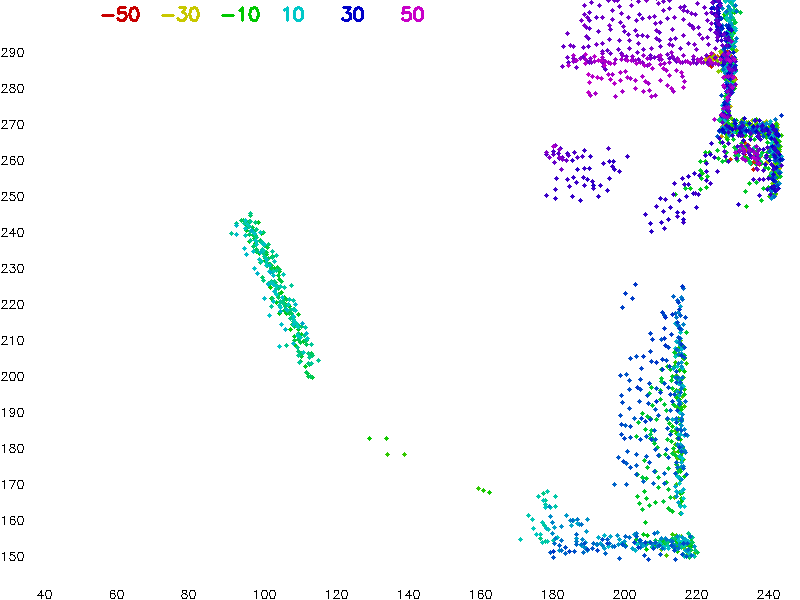

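>>> carry_out([
  [0.0, 0, 0.001],
  [0, 0, 0],
  [0, 0, 0],
], yaw=[0, 0, 0])

```text
clock: 8.2
position: [0.5648, 0.0008, 0.1619]
tcp_rot: [0.0, 0.828, 0.56, 0.0]
contact_force: [-2.3, -2.2, 5.0]
width: 0.127
```

```bash
python3 -c "
from st import *
show()"
```

```text
t 8.2 p [0.5648 0.0008 0.1619] s,lat,z [0.2107 0.     0.1619] toolx ang 1.1897 tilt [0.0007 0.0001] F s,lat,z [-2.85  1.3   4.96] w 0.127 T [-0.36  0.34 -0.02]
```

>>> carry_out([
  [-0.0015, 0, -0.0002],
  [-0.0015, 0, -0.0002],
  [0, 0, 0],
  [0, 0, 0],
], yaw=[0, 0, 0, 0])

```text
clock: 8.6
position: [0.5642, -0.0007, 0.162]
tcp_rot: [-0.0, 0.828, 0.56, 0.001]
contact_force: [2.7, 6.0, 3.1]
width: 0.126
```

>>> carry_out([
  [-0.0015, 0, -0.0003],
  [0, 0, 0],
  [0, 0, 0],
], yaw=[0, 0, 0])

```text
clock: 8.9
position: [0.5635, -0.0021, 0.1622]
tcp_rot: [-0.0, 0.828, 0.56, 0.001]
contact_force: [2.0, 4.6, 3.4]
width: 0.127
```

```bash
python3 -c "
from st import *
show()"
```

```text
t 8.9 p [ 0.5635 -0.0021  0.1622] s,lat,z [0.2075 0.     0.1622] toolx ang 1.1899 tilt [0.0016 0.0022] F s,lat,z [ 5.03 -0.15  3.45] w 0.127 T [ 0.73 -0.22 -0.01]
```

>>> carry_out([
  [-0.0015, 0, -0.0003],
  [0, 0, 0],
  [0, 0, 0],
], yaw=[0, 0, 0])

```text
clock: 9.2
position: [0.563, -0.0034, 0.1624]
tcp_rot: [-0.001, 0.828, 0.56, 0.001]
contact_force: [1.8, 3.6, 3.0]
width: 0.126
```

```bash
python3 -c "
from st import *
show()"
```

```text
t 9.2 p [ 0.563  -0.0034  0.1624] s,lat,z [2.061e-01 1.000e-04 1.624e-01] toolx ang 1.1899 tilt [0.0015 0.0024] F s,lat,z [ 3.97 -0.32  3.02] w 0.126 T [ 0.85 -0.27 -0.03]
```

>>> carry_out([
  [-0.0015, 0, -0.0003],
  [0, 0, 0],
  [0, 0, 0],
], yaw=[0, 0, 0])

```text
clock: 9.5
position: [0.5624, -0.0048, 0.1626]
tcp_rot: [-0.001, 0.828, 0.56, 0.001]
contact_force: [2.3, 4.7, 2.4]
width: 0.126
```

```bash
python3 snap.py side 6; python3 prof.py side6 pics/prof6.png
```

```text
t 9.55 p [ 0.5624 -0.0048  0.1626] s,lat,z [2.045e-01 1.000e-04 1.626e-01] toolx ang 1.1898 tilt [0.0013 0.0024] F s,lat,z [ 5.46 -0.59  2.75] w 0.125 T [ 0.82 -0.38  0.03]
```

View pics/prof6.png

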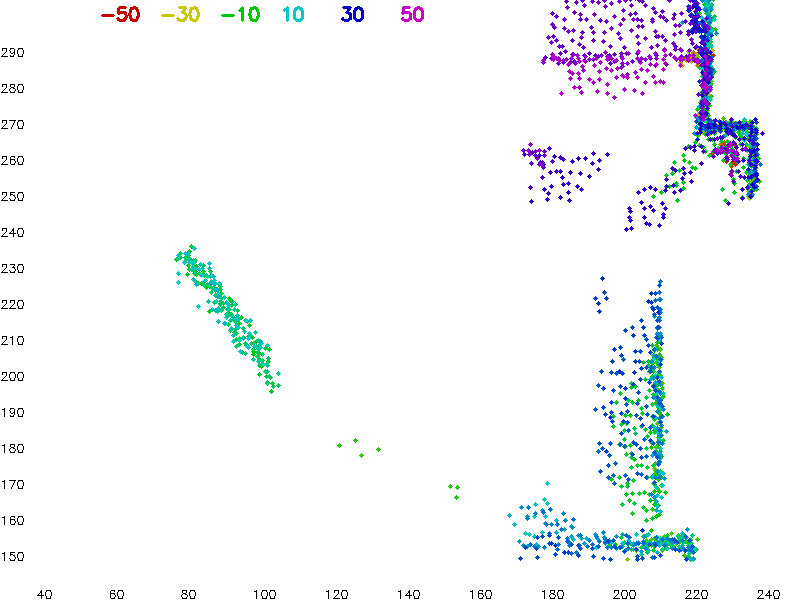

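View pics/side6z.png

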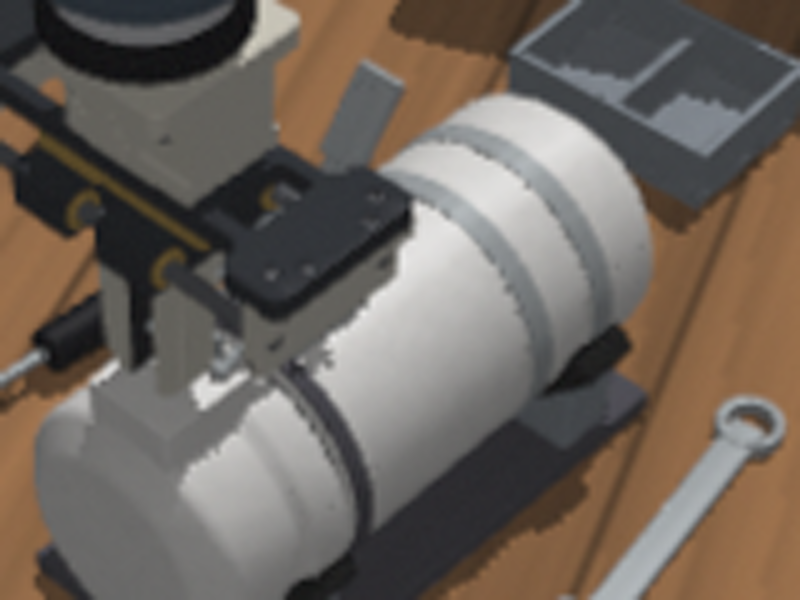

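>>> carry_out([
  [-0.001, 0, -0.0004],
  [0, 0, 0],
  [0, 0, 0],
], yaw=[0, 0, 0])

```text
clock: 9.85
position: [0.5619, -0.0058, 0.1628]
tcp_rot: [-0.001, 0.828, 0.56, 0.001]
contact_force: [2.7, 4.1, 1.7]
width: 0.126
```

```bash
python3 -c "
from st import *
show()"
```

```text
t 9.85 p [ 0.5619 -0.0058  0.1628] s,lat,z [2.034e-01 2.000e-04 1.628e-01] toolx ang 1.1898 tilt [0.0009 0.0024] F s,lat,z [ 4.81 -0.95  1.66] w 0.126 T [ 0.75 -0.36  0.04]
```

>>> carry_out([
  [-0.001, 0, -0.0004],
  [0, 0, 0],
  [0, 0, 0],
], yaw=[0, 0, 0])

```text
clock: 10.15
position: [0.5617, -0.0062, 0.163]
tcp_rot: [-0.001, 0.828, 0.56, 0.001]
contact_force: [3.7, 6.7, -0.1]
width: 0.129
```

```bash
python3 -c "
from st import *
show()"
```

```text
t 10.15 p [ 0.5617 -0.0062  0.163 ] s,lat,z [2.03e-01 2.00e-04 1.63e-01] toolx ang 1.1899 tilt [0.0012 0.0032] F s,lat,z [ 7.56 -0.93 -0.09] w 0.129 T [ 1.07 -0.6   0.04]
```

>>> carry_out([
  [-0.001, 0, 0.0003],
  [0, 0, 0],
  [0, 0, 0],
], yaw=[0, 0, 0])

```text
clock: 10.45
position: [0.5617, -0.0063, 0.163]
tcp_rot: [-0.001, 0.828, 0.56, 0.002]
contact_force: [5.0, 8.1, 1.0]
width: 0.129
```

```bash
python3 -c "
from st import *
show()"; python3 snap.py side 7
```

```text
t 10.45 p [ 0.5617 -0.0063  0.163 ] s,lat,z [2.029e-01 2.000e-04 1.630e-01] toolx ang 1.1899 tilt [0.0022 0.0046] F s,lat,z [ 9.38 -1.67  0.97] w 0.129 T [ 1.49 -0.63 -0.05]
t 10.5 p [ 0.5616 -0.0063  0.163 ] s,lat,z [2.029e-01 2.000e-04 1.630e-01] toolx ang 1.19 tilt [0.0021 0.0045] F s,lat,z [ 9.82 -0.37  1.97] w 0.124 T [ 1.5  -0.62 -0.02]
```

View pics/side7z.png

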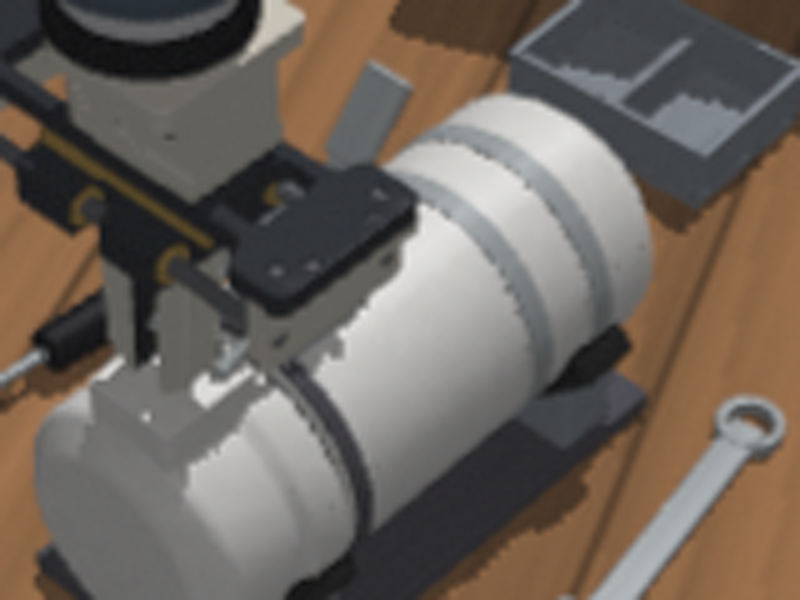

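>>> carry_out([
  [0.001, 0, 0],
  [0, 0, 0],
  [0, 0, 0],
  [0, 0, 0],
  [0, 0, 0],
], yaw=[0, 0, 0, 0, 0], fingers=-0.4)

```text
clock: 11.0
position: [0.5609, -0.0083, 0.163]
tcp_rot: [-0.0, 0.828, 0.56, -0.0]
contact_force: [0.1, -0.3, 0.3]
width: 0.296
```

>>> carry_out([
  [0, 0, -0.01],
  [0, 0, -0.02],
  [0, 0, -0.03],
  [0, 0, -0.03],
  [0, 0, 0],
], yaw=[0, 0, 0, 0, 0])

```text
clock: 11.5
position: [0.5635, -0.0086, 0.2587]
tcp_rot: [0.003, 0.828, 0.56, 0.003]
contact_force: [-0.2, -0.3, 0.9]
width: 0.302
```

```bash
python3 snap.py side 8; python3 prof.py side8 pics/prof8.png
```

```text
t 11.55 p [ 0.5624 -0.0084  0.2563] s,lat,z [ 0.2012 -0.0013  0.2563] toolx ang 1.1897 tilt [ 0.0057 -0.0013] F s,lat,z [-0.2  -0.09 -0.1 ] w 0.299 T [-0.06  0.1  -0.02]
```

View pics/prof8.png

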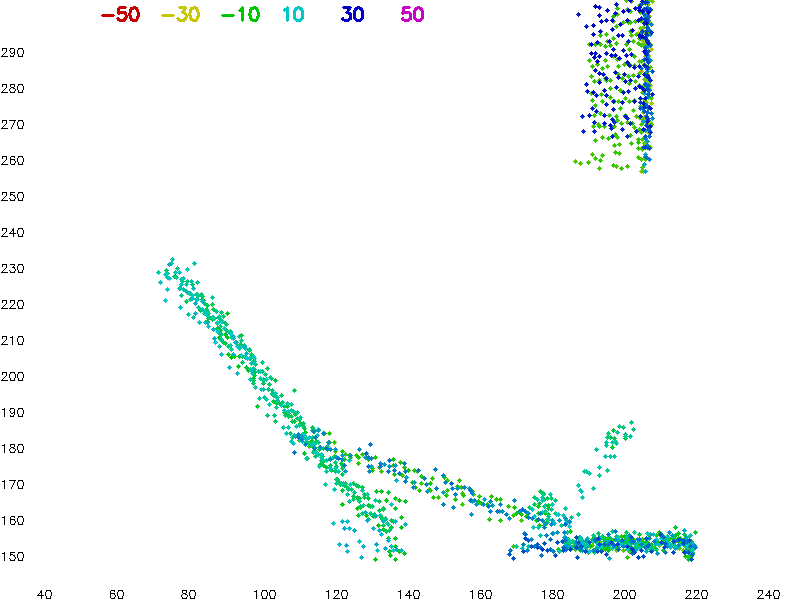

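View pics/side8z.png

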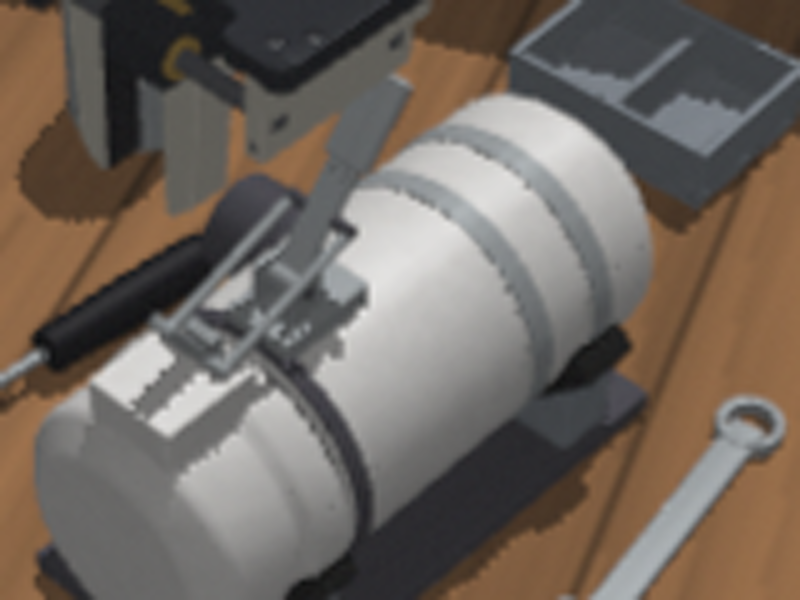

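Run:
```python
from lp import *
r=fit('side8',(150,310,280,420),[.132,.159,.88,.57,.0032])
```

```text
side8 [ 0.1781  0.1723  0.4354  1.1913 -0.0451] X [0.20552112 0.2363552 ] B [0.15094563 0.1849109 ] res 0.011386751919572462 counts [ 62 389   0   0 496  24 425]
  part 1 lat mid 0.0021509611755033 rng [-0.00783834  0.01214026] slope -0.055655760687237446
  part 4 lat mid -0.01607916151356214 rng [-0.01806895 -0.01408938] slope 
  part 5 lat mid 0.0012632882698807657 rng [-0.01320498  0.01573155] slope 
  part 6 lat mid 0.0007979812725965995 rng [-0.01696908  0.01856504] slope
```

>>> carry_out([
  [-0.03, 0, 0],
  [-0.04, 0, 0],
  [-0.038, 0, 0],
  [0, 0, 0],
  [0, 0, 0.01],
  [0, 0, 0.005],
  [0, 0, 0.0],
], yaw=[0, 0, 0, 0, 0, 0, 0], fingers=-1, newtons=20)

```text
clock: 12.25
position: [0.5203, -0.1069, 0.2364]
tcp_rot: [-0.001, 0.828, 0.561, -0.001]
contact_force: [-0.7, -0.5, 0.5]
width: 0.002
```

```bash
python3 snap.py side 9; python3 prof.py side9 pics/prof9.png
```

```text
t 12.3 p [ 0.5207 -0.1071  0.2371] s,lat,z [0.0941 0.0008 0.2371] toolx ang 1.1913 tilt [-0.0019  0.0011] F s,lat,z [-0.78  0.43 -0.27] w 0.006 T [-0.05  0.1  -0.01]
```

View pics/prof9.png

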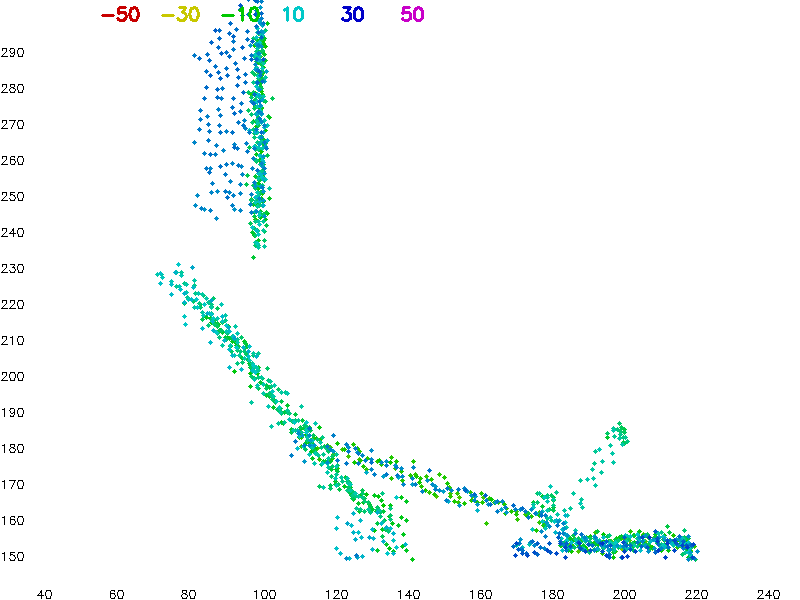

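View pics/side9z.png

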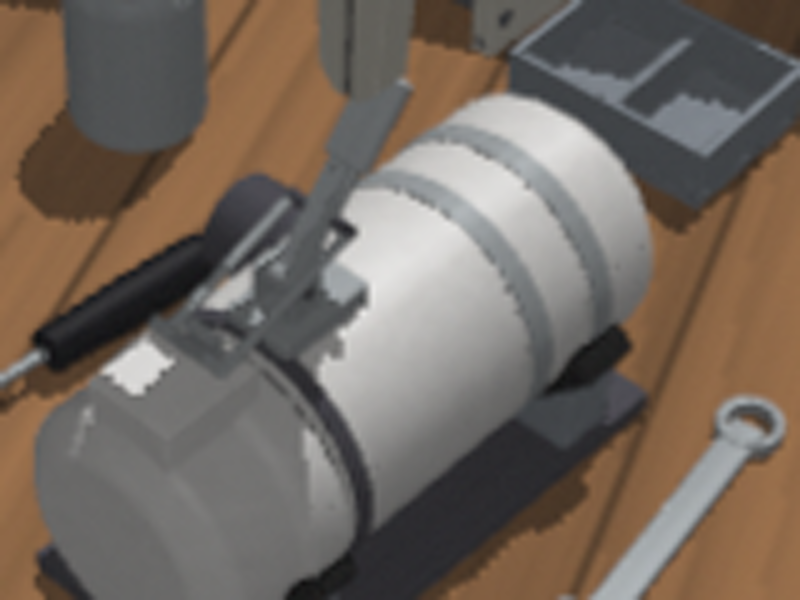

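Run:
```python
import numpy as np
pl=None
for l in np.arange(.9,-.11,-.05):
    c=np.array([134-80*np.cos(l)+3*np.sin(l)+8,159.5+80*np.sin(l)+3*np.cos(l)])
    print(round(l,2),np.round(c,1),None if pl is None else np.round(c-pl,1)); pl=c
```

```text
0.9 [ 94.6 224. ] None
0.85 [ 91.5 221.6] [-3.2 -2.4]
0.8 [ 88.4 219. ] [-3.  -2.6]
0.75 [ 85.5 216.2] [-2.9 -2.8]
0.7 [ 82.7 213.3] [-2.8 -2.9]
0.65 [ 80.1 210.3] [-2.6 -3. ]
0.6 [ 77.7 207.1] [-2.5 -3.2]
0.55 [ 75.4 203.9] [-2.3 -3.3]
0.5 [ 73.2 200.5] [-2.1 -3.4]
0.45 [ 71.3 197. ] [-2.  -3.5]
0.4 [ 69.5 193.4] [-1.8 -3.6]
0.35 [ 67.9 189.7] [-1.6 -3.7]
0.3 [ 66.5 186. ] [-1.4 -3.7]
0.25 [ 65.2 182.2] [-1.2 -3.8]
0.2 [ 64.2 178.3] [-1.  -3.9]
0.15 [ 63.3 174.4] [-0.8 -3.9]
0.1 [ 62.7 170.5] [-0.6 -3.9]
0.05 [ 62.2 166.5] [-0.4 -4. ]
-0.0 [ 62.  162.5] [-0.2 -4. ]
-0.05 [ 62.  158.5] [-0. -4.]
-0.1 [ 62.1 154.5] [ 0.2 -4. ]
```

>>> carry_out([
  [-0.001, 0, 0.005],
  [0, 0, 0.004],
  [0, 0, 0.002],
  [0, 0, 0],
  [0, 0, 0],
], yaw=[0, 0, 0, 0, 0])

```text
clock: 12.8
position: [0.5206, -0.1093, 0.2272]
tcp_rot: [0.0, 0.828, 0.56, 0.0]
contact_force: [0.2, -0.1, -0.3]
width: 0.002
```

```bash
python3 -c "
from st import *
show()"
```

```text
t 12.8 p [ 0.5206 -0.1093  0.2272] s,lat,z [9.200e-02 1.000e-04 2.272e-01] toolx ang 1.1897 tilt [ 0.0001 -0.    ] F s,lat,z [-0.04 -0.24 -0.31] w 0.002 T [-0.12  0.09 -0.04]
```

>>> carry_out([
  [0, 0, 0.002],
  [0, 0, 0.002],
  [0, 0, 0.001],
  [0, 0, 0],
], yaw=[0, 0, 0, 0])

```text
clock: 13.2
position: [0.5207, -0.1093, 0.2223]
tcp_rot: [0.0, 0.828, 0.56, 0.0]
contact_force: [0.7, 0.9, 1.7]
width: 0.007
```

>>> carry_out([
  [-0.001, 0, 0.001],
  [-0.001, 0, 0.001],
  [-0.001, 0, 0.001],
  [0, 0, 0],
], yaw=[0, 0, 0, 0])

```text
clock: 13.6
position: [0.5195, -0.1123, 0.2192]
tcp_rot: [0.0, 0.828, 0.56, 0.0]
contact_force: [1.0, -0.1, 3.4]
width: 0.007
```

```bash
python3 -c "
from st import *
show()"
```

```text
t 13.6 p [ 0.5195 -0.1123  0.2192] s,lat,z [0.0888 0.     0.2192] toolx ang 1.1895 tilt [ 0.0003 -0.0003] F s,lat,z [ 0.28 -1.01  3.39] w 0.007 T [-0.07 -0.    0.02]
```

>>> carry_out([
  [-0.0015, 0, 0.0014],
  [-0.0015, 0, 0.0014],
  [-0.0014, 0, 0.0014],
  [-0.0014, 0, 0.0015],
  [-0.0014, 0, 0.0015],
  [-0.0014, 0, 0.0015],
  [0, 0, 0],
], yaw=[0, 0, 0, 0, 0, 0, 0])

```text
clock: 14.3
position: [0.5161, -0.1203, 0.2102]
tcp_rot: [0.0, 0.828, 0.56, -0.0]
contact_force: [2.5, -0.1, 2.7]
width: 0.006
```

```bash
python3 snap.py side 10
```

```text
t 14.35 p [ 0.5161 -0.1203  0.2102] s,lat,z [8.020e-02 2.000e-04 2.102e-01] toolx ang 1.1894 tilt [-0.0004 -0.0001] F s,lat,z [ 1.07 -1.44  1.75] w 0.007 T [-0.08 -0.15  0.03]
```

View pics/side10z.png

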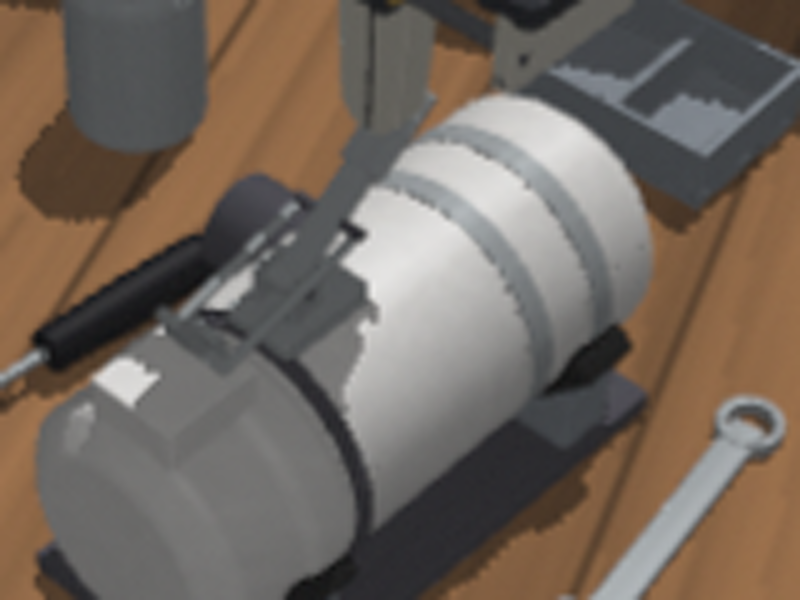

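```bash
python3 prof.py side10 pics/prof10.png
```

```text
(no output)
```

View pics/prof10.png

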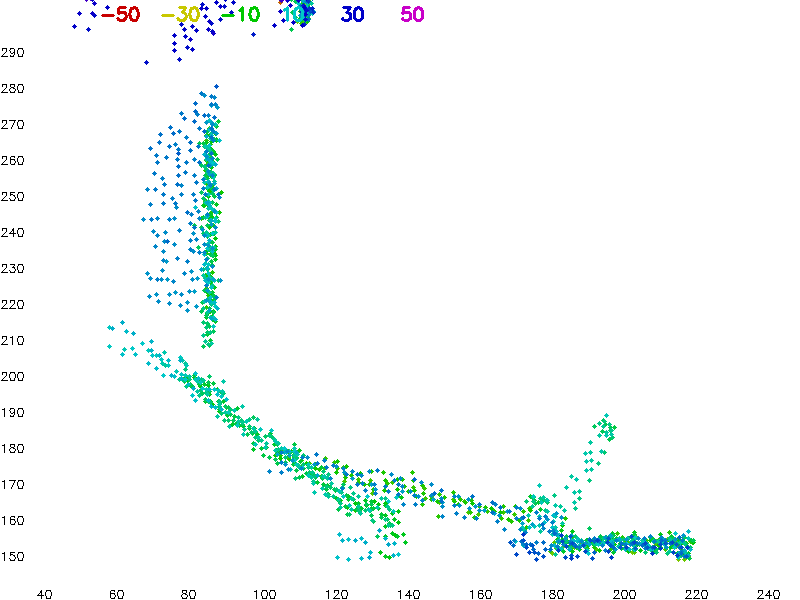

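>>> carry_out([
  [-0.0013, 0, 0.0016],
  [-0.0013, 0, 0.0016],
  [-0.0012, 0, 0.0016],
  [-0.0012, 0, 0.0017],
  [-0.0011, 0, 0.0017],
  [-0.001, 0, 0.0017],
  [-0.001, 0, 0.0017],
  [-0.001, 0, 0.0017],
  [0, 0, 0],
], yaw=[0, 0, 0, 0, 0, 0, 0, 0, 0])

```text
clock: 15.25
position: [0.5126, -0.1286, 0.1968]
tcp_rot: [-0.0, 0.828, 0.56, -0.0]
contact_force: [0.7, 0.2, 2.1]
width: 0.001
```

```bash
python3 snap.py side 11;python3 prof.py side11 pics/prof11.png
```

```text
t 15.3 p [ 0.5125 -0.1285  0.1968] s,lat,z [0.0712 0.0005 0.1968] toolx ang 1.1896 tilt [-0.0008  0.0002] F s,lat,z [ 0.54 -0.28  0.73] w 0.003 T [-0.12 -0.11  0.01]
```

View pics/prof11.png

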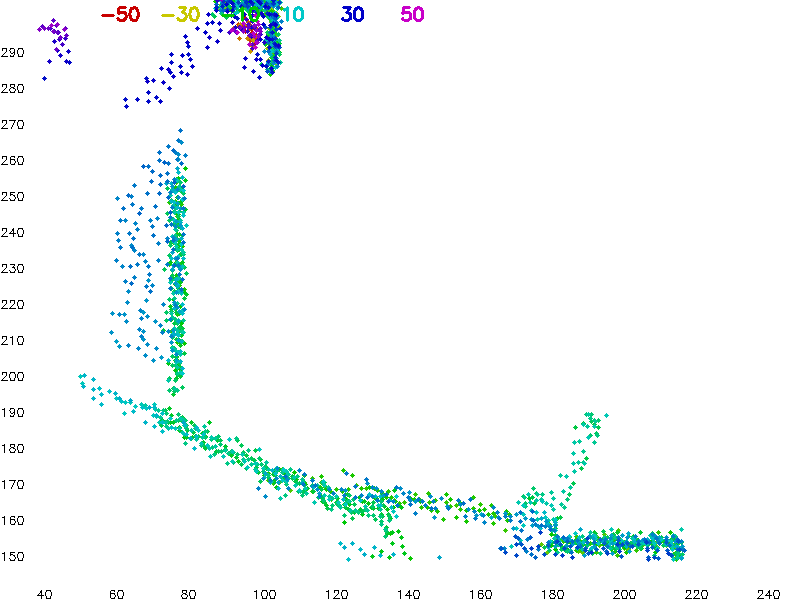

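>>> carry_out([
  [-0.001, 0, 0.0018],
  [-0.0009, 0, 0.0018],
  [-0.0009, 0, 0.0018],
  [-0.0008, 0, 0.0018],
  [-0.0008, 0, 0.0018],
  [0, 0, 0],
], yaw=[0, 0, 0, 0, 0, 0])

```text
clock: 15.9
position: [0.5109, -0.1325, 0.1877]
tcp_rot: [-0.0, 0.828, 0.56, -0.0]
contact_force: [1.4, 1.6, 1.7]
width: 0.007
```

>>> carry_out([
  [-0.0006, 0, 0.0018],
  [-0.0006, 0, 0.0018],
  [-0.0005, 0, 0.0018],
  [-0.0005, 0, 0.0018],
  [-0.0004, 0, 0.0018],
  [0, 0, 0],
], yaw=[0, 0, 0, 0, 0, 0])

```text
clock: 16.5
position: [0.51, -0.1351, 0.1788]
tcp_rot: [-0.0, 0.828, 0.56, -0.0]
contact_force: [0.5, 1.6, 1.2]
width: 0.005
```

```bash
python3 snap.py side 12;python3 prof.py side12 pics/prof12.png
```

```text
t 16.55 p [ 0.51   -0.1351  0.1788] s,lat,z [0.0641 0.0004 0.1788] toolx ang 1.1896 tilt [-0.0007 -0.0001] F s,lat,z [ 0.63 -0.38 -0.3 ] w 0.004 T [-0.01  0.07 -0.04]
```

View pics/prof12.png

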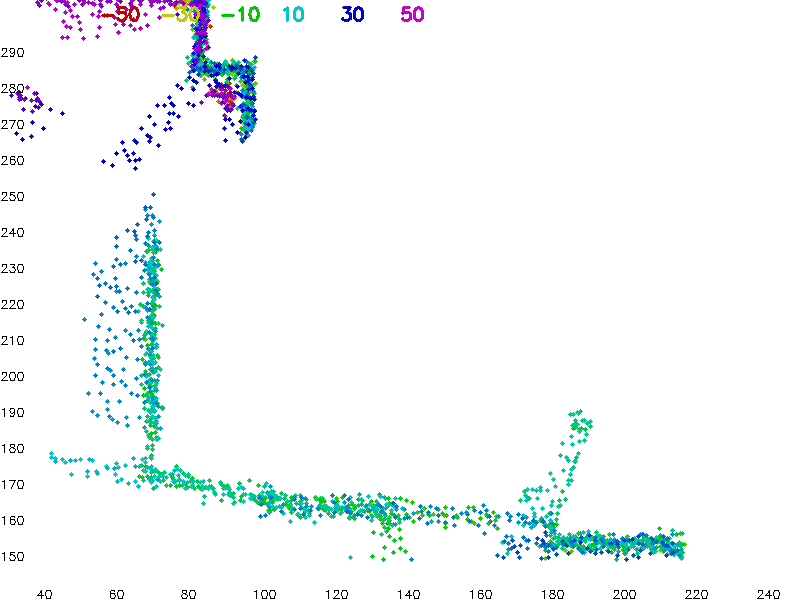

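View pics/side12z.png

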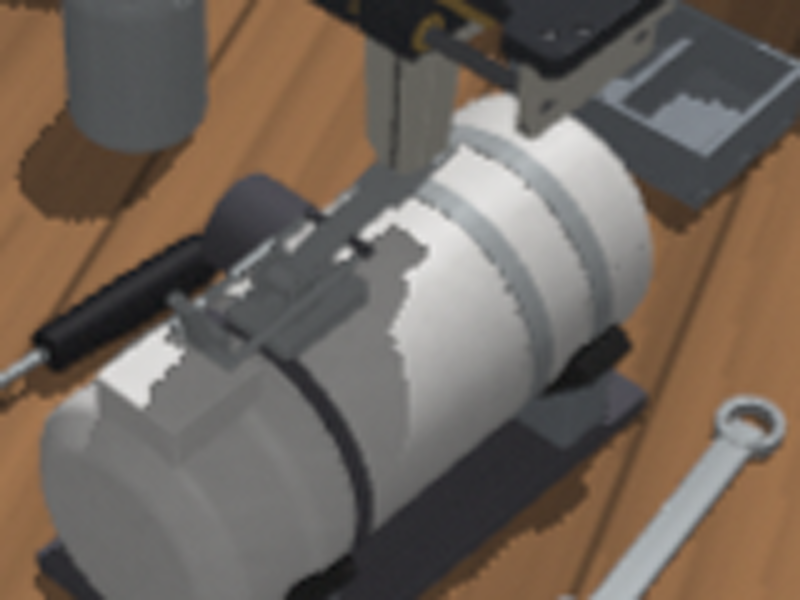

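Run:
```python
import cv2
a=cv2.imread('pics/side12z.png')[200:400,50:400]; cv2.imwrite('pics/s12zz.png',cv2.resize(a,None,fx=2.2,fy=2.2))
```

```text
(no output)
```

View pics/s12zz.png

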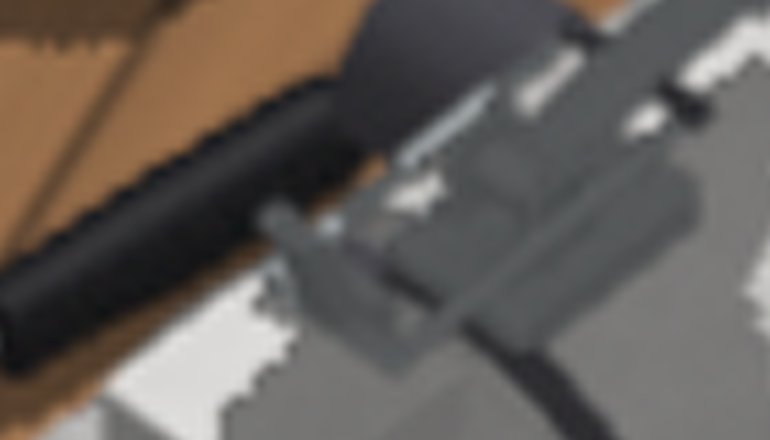

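```bash
python3 snap.py top 12
cat > ana.py <<'E'
import sys
from lp import *
for n in sys.argv[1:]:
    f,P,L,uv,c=pts(n,(150,310,280,420))
    m=(abs(L[:,1])<.012)
    def md(sel,i): return (np.round(np.median(L[sel][:,i])*1e3,1),sel.sum())
    # pad end wall / edges
    pad=m&(L[:,2]>.148)&(L[:,2]<.16)&(L[:,0]>.19)&(L[:,0]<.23)
    wall=m&(L[:,2]>.135)&(L[:,2]<.15)&(L[:,0]>.205)&(L[:,0]<.235)
    tab=m&(abs(L[:,1]-.0015)<.007)&(L[:,2]>.170)&(L[:,2]<.22)&(L[:,0]>.180)&(L[:,0]<.21)
    print(n,'pad z',md(pad,2),'pad end95,99',np.round(np.percentile(L[pad][:,0],[95,99])*1e3,1),'wall s',md(wall,0), 'tab',tab.sum())
    if tab.sum()>10:
        pz=np.polyfit(L[tab][:,2],L[tab][:,0],1); print('   tab slope',pz[0],'s at z=.159',np.polyval(pz,.159),'max z',L[tab][:,2].max())
E
python3 ana.py side0 side8 side9 side10 side11 side12 top0 top12
```

```text
t 16.6 p [ 0.5099 -0.1352  0.1789] s,lat,z [0.0641 0.0004 0.1789] toolx ang 1.1896 tilt [-0.0007 -0.0001] F s,lat,z [ 0.54 -0.45  0.  ] w 0.006 T [-0.05  0.13  0.01]
side0 pad z (np.float64(154.7), np.int64(170)) pad end95,99 [221.9 222.9] wall s (np.float64(221.7), np.int64(49)) tab 62
   tab slope 0.03562931486494242 s at z=.159 0.183084314964265 max z 0.21963225784898124
side8 pad z (np.float64(154.5), np.int64(168)) pad end95,99 [222.  222.5] wall s (np.float64(221.9), np.int64(52)) tab 29
   tab slope 0.6856670581376471 s at z=.159 0.18421735001737308 max z 0.1880596894720616
side9 pad z (np.float64(154.5), np.int64(174)) pad end95,99 [222. 223.] wall s (np.float64(221.9), np.int64(54)) tab 32
   tab slope 0.7145263786263504 s at z=.159 0.18357082194242794 max z 0.18805240644559668
side10 pad z (np.float64(154.6), np.int64(170)) pad end95,99 [221.3 222.4] wall s (np.float64(221.3), np.int64(55)) tab 33
   tab slope 0.48480323884087156 s at z=.159 0.18497342707240144 max z 0.19024601994770224
side11 pad z (np.float64(154.6), np.int64(157)) pad end95,99 [219.2 219.6] wall s (np.float64(218.8), np.int64(51)) tab 36
   tab slope 0.34425115350274943 s at z=.159 0.18438685354639803 max z 0.19047226132306672
side12 pad z (np.float64(154.5), np.int64(159)) pad end95,99 [219.2 219.5] wall s (np.float64(218.6), np.int64(52)) tab 42
   tab slope 0.2567098727512309 s at z=.159 0.1834795334372737 max z 0.1913660463986083
top0 pad z (np.float64(155.8), np.int64(146)) pad end95,99 [222.5 224. ] wall s (np.float64(227.1), np.int64(5)) tab 16
   tab slope 0.012186774261183928 s at z=.159 0.18270596509237672 max z 0.2193919026225254
top12 pad z (np.float64(155.6), np.int64(124)) pad end95,99 [219.3 220.7] wall s (np.float64(223.3), np.int64(3)) tab 31
   tab slope 0.47781907471126567 s at z=.159 0.1766940928769165 max z 0.19557366270539042
```

View pics/top12z.png

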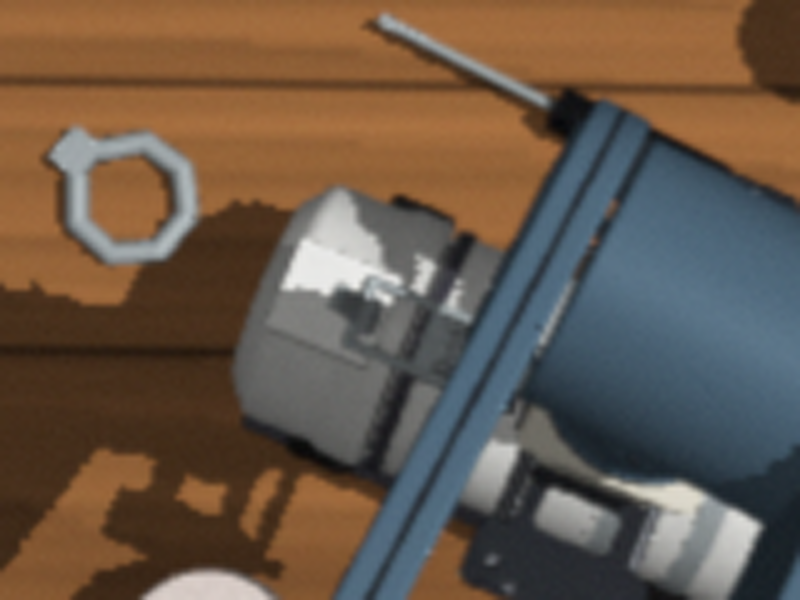

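>>> carry_out([
  [-0.0004, 0, 0.002],
  [-0.0004, 0, 0.002],
  [-0.0003, 0, 0.002],
  [-0.0003, 0, 0.002],
  [-0.0002, 0, 0.002],
  [0, 0, 0],
], yaw=[0, 0, 0, 0, 0, 0])

```text
clock: 17.2
position: [0.5095, -0.1365, 0.1688]
tcp_rot: [-0.0, 0.828, 0.56, -0.0]
contact_force: [-0.2, 0.3, -0.2]
width: 0.006
```

>>> carry_out([
  [-0.0001, 0, 0.002],
  [-0.0001, 0, 0.002],
  [0, 0, 0.002],
  [0, 0, 0],
], yaw=[0, 0, 0, 0])

```text
clock: 17.6
position: [0.5095, -0.1365, 0.1628]
tcp_rot: [-0.0, 0.828, 0.56, 0.0]
contact_force: [1.2, 0.4, -0.7]
width: 0.004
```

```bash
python3 snap.py side 13;python3 prof.py side13 pics/prof13.png; python3 ana.py side13
```

```text
t 17.65 p [ 0.5095 -0.1364  0.1628] s,lat,z [0.0627 0.0003 0.1628] toolx ang 1.1896 tilt [-0.0002  0.0006] F s,lat,z [-0.3  -0.21 -0.32] w 0.008 T [-0.06  0.1   0.02]
side13 pad z (np.float64(154.7), np.int64(159)) pad end95,99 [218.4 219.4] wall s (np.float64(218.4), np.int64(53)) tab 44
   tab slope 0.17755330084520954 s at z=.159 0.18343918238644835 max z 0.1927200673044545
```

View pics/prof13.png

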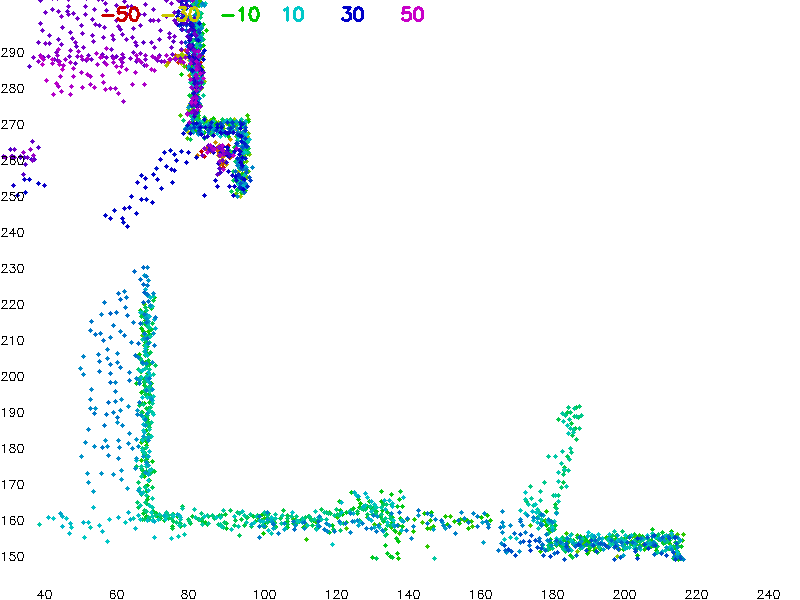

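>>> carry_out([
  [0, 0, 0.001],
  [0, 0, 0.001],
  [0, 0, 0.001],
  [0, 0, 0],
], yaw=[0, 0, 0, 0])

```text
clock: 18.05
position: [0.5095, -0.1366, 0.16]
tcp_rot: [-0.0, 0.828, 0.56, 0.0]
contact_force: [0.8, -0.1, 0.3]
width: 0.004
```

```bash
python3 snap.py side 14;python3 prof.py side14 pics/prof14.png; python3 ana.py side14
```

```text
t 18.1 p [ 0.5095 -0.1366  0.16  ] s,lat,z [0.0626 0.0002 0.16  ] toolx ang 1.1898 tilt [-0.0001  0.0001] F s,lat,z [ 0.57  0.13 -0.54] w 0.008 T [-0.1   0.12 -0.01]
side14 pad z (np.float64(154.7), np.int64(160)) pad end95,99 [218.5 219.6] wall s (np.float64(218.5), np.int64(53)) tab 45
   tab slope 0.13608960861838712 s at z=.159 0.1841695678137333 max z 0.19121908217285963
```

View pics/prof14.png

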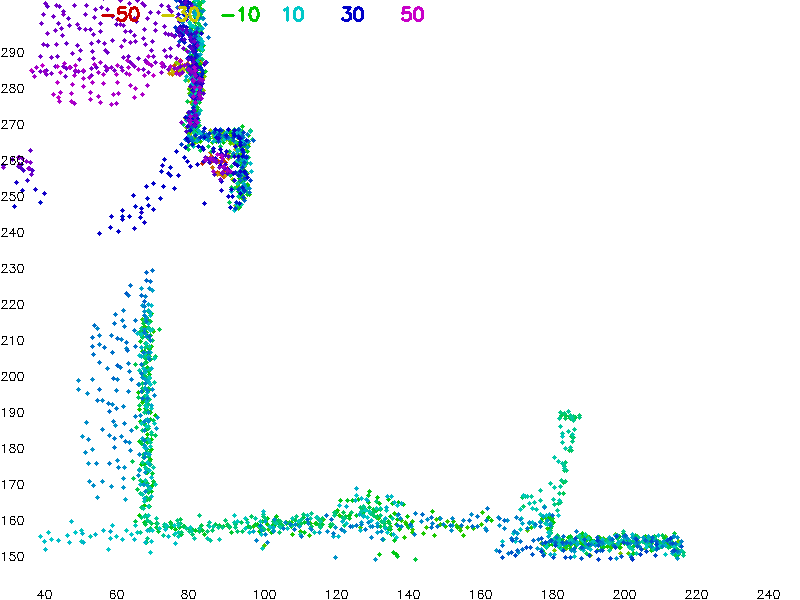

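View pics/side14z.png

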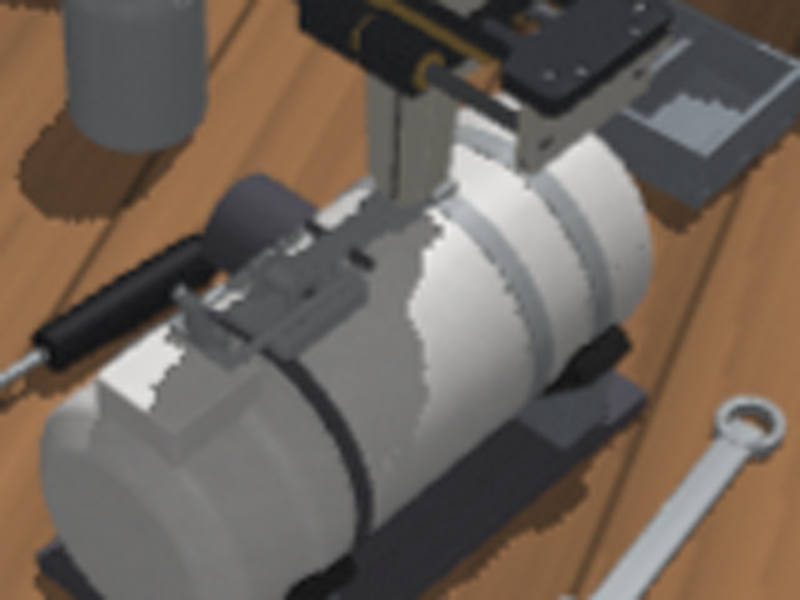

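>>> carry_out([
  [0, 0, 0.001],
  [0, 0, 0.001],
  [0, 0, 0.001],
  [0, 0, 0.001],
  [0, 0, 0],
], yaw=[0, 0, 0, 0, 0])

```text
clock: 18.6
position: [0.5096, -0.1367, 0.157]
tcp_rot: [0.0, 0.828, 0.56, 0.0]
contact_force: [-1.5, 0.7, 6.8]
width: 0.004
```

```bash
python3 snap.py side 15;python3 prof.py side15 pics/prof15.png; python3 ana.py side15
```

```text
t 18.65 p [ 0.5096 -0.1367  0.157 ] s,lat,z [6.25e-02 1.00e-04 1.57e-01] toolx ang 1.1898 tilt [ 0.0006 -0.0003] F s,lat,z [0.67 2.45 6.86] w 0.007 T [0.19 0.44 0.02]
side15 pad z (np.float64(154.7), np.int64(157)) pad end95,99 [218.6 219.5] wall s (np.float64(218.6), np.int64(52)) tab 48
   tab slope 0.14351853560569303 s at z=.159 0.18348454022592828 max z 0.19377266961295778
```

View pics/prof15.png

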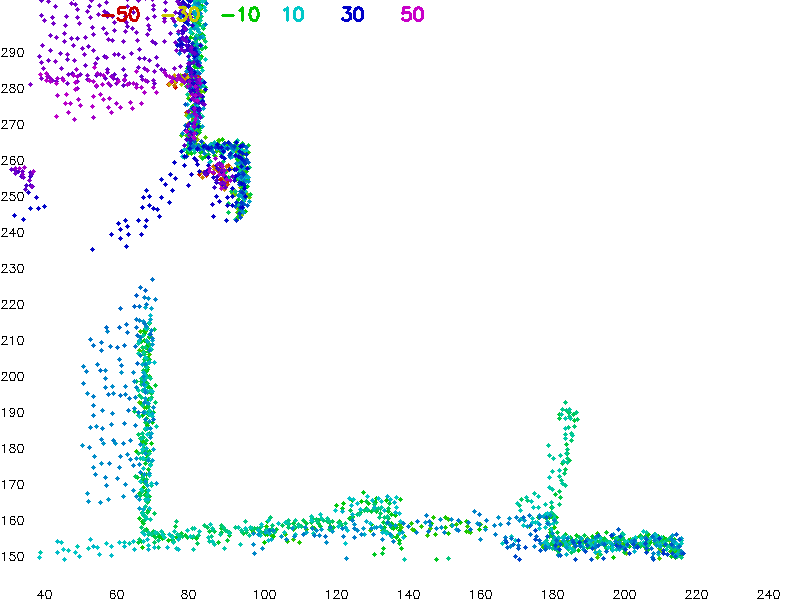

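>>> carry_out([
  [0, 0, 0.0005],
  [0, 0, 0],
  [0, 0, 0],
], yaw=[0, 0, 0])

```text
clock: 18.95
position: [0.5097, -0.1367, 0.1569]
tcp_rot: [0.0, 0.828, 0.56, 0.0]
contact_force: [-2.5, 1.6, 9.0]
width: 0.004
```

>>> carry_out([
  [0, 0, -0.01],
  [0, 0, -0.03],
  [-0.02, 0, -0.04],
  [-0.04, 0, -0.04],
  [-0.04, 0, 0],
  [0, 0, 0],
  [0, 0, 0],
], yaw=[0, 0, 0, 0, 0, 0, 0])

```text
clock: 19.65
position: [0.4737, -0.2257, 0.271]
tcp_rot: [-0.0, 0.829, 0.559, 0.0]
contact_force: [0.5, 0.4, -0.0]
width: 0.005
```

```bash
python3 snap.py side 16;python3 prof.py side16 pics/prof16.png; python3 snap.py top 16; python3 ana.py side16 top16
```

```text
t 19.7 p [ 0.4739 -0.2248  0.2707] s,lat,z [-0.0326  0.0006  0.2707] toolx ang 1.1888 tilt [-0.0005  0.0011] F s,lat,z [ 0.41  0.78 -0.33] w 0.008 T [-0.07  0.1  -0.02]
t 19.75 p [ 0.474  -0.2243  0.2705] s,lat,z [-0.032   0.0006  0.2705] toolx ang 1.1899 tilt [-0.0007  0.0012] F s,lat,z [ 0.36  0.17 -0.57] w 0.006 T [-0.05  0.05  0.02]
side16 pad z (np.float64(154.7), np.int64(160)) pad end95,99 [218.7 220.1] wall s (np.float64(218.5), np.int64(50)) tab 46
   tab slope 0.14154906086295746 s at z=.159 0.18361594822003238 max z 0.19251154796014136
top16 pad z (np.float64(155.6), np.int64(134)) pad end95,99 [219.4 220.2] wall s (np.float64(224.0), np.int64(4)) tab 24
   tab slope 0.3122157990417012 s at z=.159 0.17841074569556142 max z 0.1956459961845273
```

View pics/prof16.png

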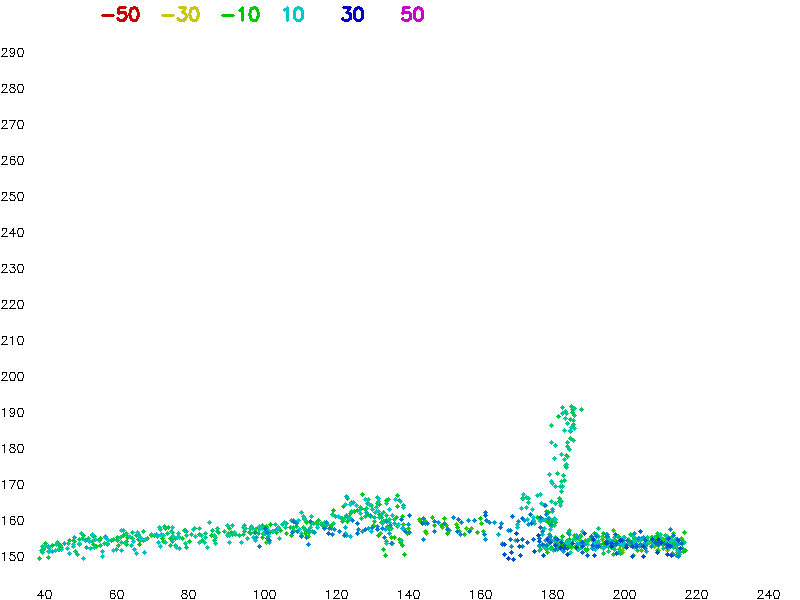

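View pics/side16z.png

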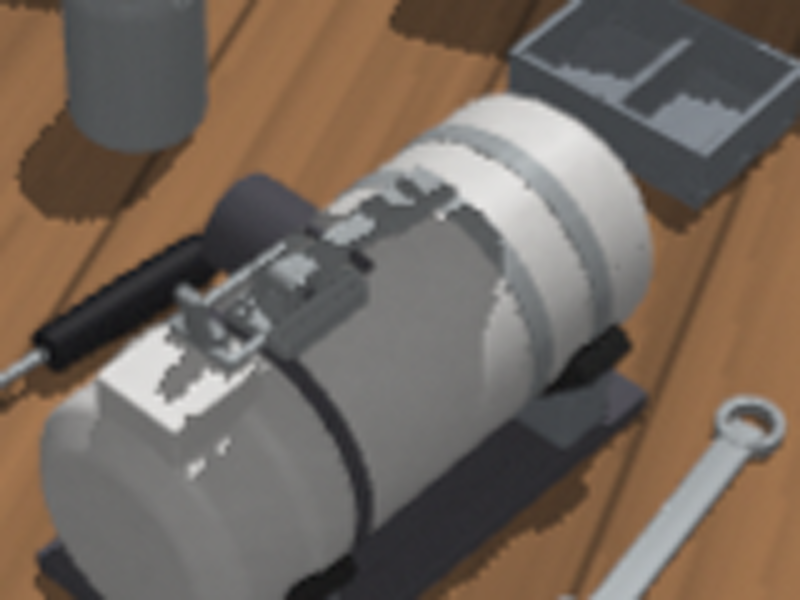

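View pics/top16z.png

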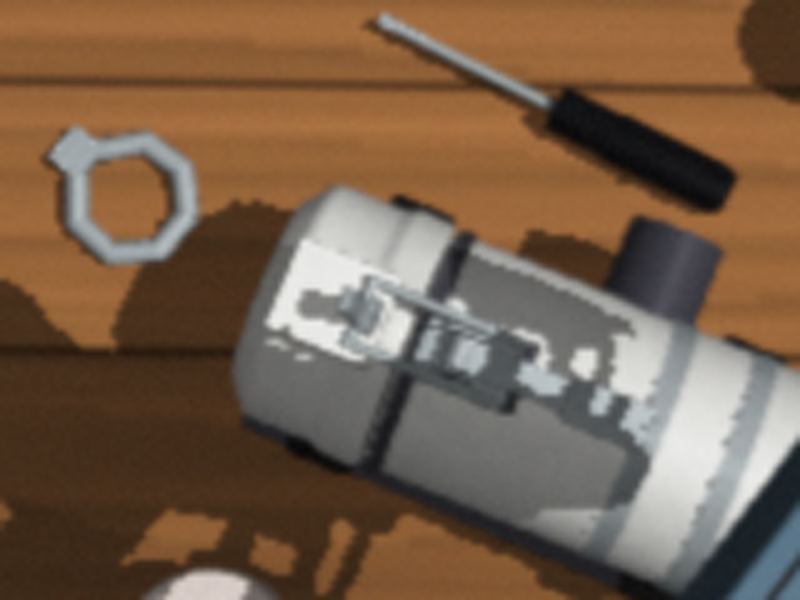

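```bash
cat > fit2.py <<'E'
import sys
from lp import *
import lp
def parts2(q,p):
    As,Az,l,e,cov,st=q; A=np.array([As,Az]); dl=np.array([-np.cos(l),np.sin(l)]); B=A+.03*dl
    de=np.array([np.cos(e),np.sin(e)]); X=B+(.075+st)*de; f=e-.25; df=np.array([-np.sin(f),np.cos(f)])
    dk=np.array([np.sin(.25),np.cos(.25)]); K=A+[.049+cov-.0062,0]
    return np.stack([sdbox(p,A,dl,0,.05,.002),sdbox(p,A,dl,.05,.09,.003),sdbox(p,B,de,0,.075,.002),np.hypot(*(p-X).T)-.003, sdbox(p,X,df,0,.033,.003), sdbox(p,K,dk,-.004,.0069,.003),sdbox(p,A+[cov,-.009],np.array([1.,0]),.043,.086,.005)],-1),X
for n,q0 in (('side0',[.1321,.1589,.67,.195,.0035,0]),('side16',[.1321,.1589,-.1,.04,.0003,.003]),('top0',[.1344,.1602,.673,.205,.003,0]),('top16',[.1344,.1602,-.1,.04,.0,.003])):
    f,P,L,uv,c=pts(n,(150,310,280,420) if 'side' in n else (190,310,220,420))
    if n=='top16': pass
    s=(abs(L[:,1])<.02)&(L[:,0]>.04)&(L[:,0]<.235)&(L[:,2]>.151)&(L[:,2]<.24)&~((L[:,2]<.171)&(L[:,0]<.16)&(L[:,0]>(.0 if n.endswith('0') else .112)))
    p=L[s][:,[0,2]]
    free=[2,3,4,5] if n.endswith('16') else [0,1,2,3,4]
    if n.endswith('16'): q0[:2]=Asave
    def full(x): q=np.array(q0,float); q[free]=x; return q
    r=least_squares(lambda x:abs(parts2(full(x),p)[0]).min(1),np.array(q0)[free],loss='soft_l1',f_scale=.0015,x_scale=np.array([.01,.01,.1,.1,.01,.01])[free])
    q=full(r.x); Asave=q[:2].copy(); print(n,np.round(q,4),'X-A mm',np.round((parts2(q,p)[1]-q[:2])*1e3,1),'res',np.median(r.fun))
E
python3 fit2.py
```

```text
side0 [0.1321 0.1589 0.6707 0.1949 0.0036 0.    ] X-A mm [50.1 33.2] res 0.0008293895607262315
side16 [ 0.1321  0.1589 -0.0876  0.0379  0.0009  0.0031] X-A mm [48.2  0.3] res 0.0008311170988065547
top0 [0.1345 0.1602 0.6729 0.2056 0.0026 0.    ] X-A mm [50. 34.] res 0.0010289606393537555
top16 [ 0.1345  0.1602 -0.0468  0.0316 -0.0017  0.0042] X-A mm [49.1  1.1] res 0.0010730361774656041
```

```bash
python3 -c "
from st import *
show(); print(arm.finish_job())"
```

```text
t 19.75 p [ 0.474  -0.2243  0.2705] s,lat,z [-0.032   0.0006  0.2705] toolx ang 1.1899 tilt [-0.0007  0.0012] F s,lat,z [ 0.36  0.17 -0.57] w 0.006 T [-0.05  0.05  0.02]
the job is handed in; nothing more can be done
None
```

The latch is shut, the cover has been drawn home, and the job was handed in at 19.75 s with the arm clear of everything.

I pinched the bail by its tab and carried the crossbar over the keeper. I lowered it until it touched the pad at about 5 N, then pulled it back against the keeper until it stopped at about 10 N. After releasing the tab, I pressed the lever down with the shut fingertips. It went past centre to its stop, where the force reached about 9 N. The highest force I read at any point was about 10 N.

**Last checks, with the fingers withdrawn:**

| Quantity | Side camera | Top camera |
|---|---|---|
| Lever angle (rad) | -0.09 | -0.05 |
| Bail stretch (mm) | 3.1 | 4.2 |
| Crossbar from A, x and z (mm) | 48.2, 0.3 | 49.1, 1.1 |
| Cover standoff (mm) | 0.9 | -1.7 |

- **Cover:** it moved about 3 mm inward during the press. The end of the landing pad then stayed put from about half-way through the press until I withdrew, so I take it as home. The two camera values above scatter around 0 within the calibration.
- **Lever angle:** the cameras disagree. I trust the side view, because it agrees with the height at which the press met the stop.
- **Pressing force:** I read only 1–3 N on the way down, against the 10–16 N stated, and felt no distinct snap. The readings were taken at pauses, so brief peaks could have been missed.
- **Bystanders:** I didn't measure their positions again. The driver, the clamp and the others in the last views (some only partly) showed no sign of having moved, and the jar wasn't in those views.

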